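# Fetch the hemmed-in test cartridge and load the reader

### The job

Move the three containers that hem in the test cartridge out of the grey supply tray and stand them upright in the empty wooden side tray. Then lay the cartridge, window side up, lengthwise and centred on the reader's sloping bed, so that it rests with a short end against the ledge at the bed's lower edge. Only then stand each container upright on the cork coaster it came from, well centred, and let everything go.

Things in the scene. Friction and masses are not known exactly. Their poses are not given: they have to be found in the camera images.
- tall_bottle: Upright tall round bottle, 44 mm diameter up to 85 mm, then a narrower neck and a grey cap (28 mm wide), 110 mm tall in all, about 0.13 kg. Origin at the centre of its underside, z up. Starts on the small round coaster.
- square_bottle: Upright square bottle, 44 x 44 mm up to 74 mm, then a round grey cap (30 mm wide), 95 mm tall in all, about 0.14 kg. Origin at the centre of its underside, z up, x and y along its flat sides. Starts on the square coaster.
- jar: Upright wide round jar, 58 mm diameter over its whole height of 80 mm (lid of the same width), about 0.16 kg. Origin at the centre of its underside, z up. Starts on the large round coaster.
- cartridge: Flat white test cartridge 60 x 36 x 16 mm, 0.05 kg, lying on the floor of the grey supply tray (floor 4 mm above the table, 10 mm rim, 210 x 220 mm) between the containers, 4 to 13 mm from its long sides. A grey window and a round well mark its upper side. Origin at the centre of its underside, x along its length, y along its width, z up. Either short end may go against the ledge.
- coaster_small: Small round cork coaster, 54 mm diameter, 3 mm thick, fixed on the supply tray's floor: home of the tall bottle. Origin at the centre of its underside, 4 mm above the table. All coasters share the tray's axes. Their places swap: one is in front (-x, by 70 mm) of the other two, which lie 104 mm apart along y with the cartridge between.
- coaster_square: Square cork coaster, 54 x 54 mm, 3 mm thick, fixed on the supply tray's floor: home of the square bottle. Origin at the centre of its underside (4 mm above the table); axes along its sides and the tray's.
- coaster_large: Large round cork coaster, 68 mm diameter, 3 mm thick, fixed on the supply tray's floor: home of the jar. Origin at the centre of its underside (4 mm above the table); axes as the tray's.
- side_tray: Empty wooden tray with a low rim, fixed, 280 mm along its x by 160 mm along its y outside, walls 4 mm thick and 10 mm high, floor 3 mm above the table. Origin at the centre of its underside. Room for the three containers in a row along its x, 85 mm apart.
- reader: Fixed white and grey reader, 150 (x) by 136 mm (y). Origin at the centre of its underside, z up. Its bed, 120 mm wide, 121 mm long, rises towards +x at 25 degrees; a ledge 10 mm high closes its lower, -x edge. Bed and ledge meet at x = -45, z = 40 mm. Seated, the cartridge's origin is at x = -18, y = 0, z = 53 mm, its x axis along the slope. The bed's friction about holds it where it is laid.
There are look-alikes about, which are no part of the job. What is meant by the cartridge is not orange or purple, and is the smaller of those in its own colour.

How it is judged:
By the outcome, as a careful person would: the job done as asked, in the order asked, and still so for the second after the job is handed in, with the robot touching nothing.
It also fails if it takes over 144 s, if anything falls off the work surface, if the arm or the gripper's body presses on something with over 40 N, if the wrist force passes 120 N, or if a joint passes its speed limit or range.

### The arm

A 6-joint arm with a two-finger parallel gripper is mounted at the origin on the work surface. World frame = base frame: x ahead of the robot, y to its left, z up, the work surface at z = 0. Lengths are in m, angles in rad, forces in N, time in s.
With the tool pointing down it reaches from about 0.35 to 0.85 m from the base axis. Payload 8.1 kg.
Tool frame: the origin (TCP) lies on the centre line of the jaws, within the pads' length; the fingertips stand 17 mm ahead of it and the grasp point (between the pads) lies 2 mm behind it; z points along the fingers, y is the line along which they close (so a half turn about z gives the same grasp; the last joint's range is limited). The gripper opens to 93 mm and grips with 3 to 60 N. Pads are 15 mm wide; open, the fingers measure 128 mm over their backs; the gripper's body (75 mm by 188 mm) begins 65 mm behind the grasp point.
Start: joints at [1.2, 0.13, 1.488, -0, 1.523, -0.085], TCP at [0.169, 0.576, 0.236] pointing down, gripper open.
Joint ranges: [-2.96, 2.96], [-0.89, 2.26], [0.02, 2.5], [-1.34, 4.48], [0, 2.73], [-2.66, 2.66]. Speed limits (rad/s): [2.39, 2.39, 2.79, 3.14, 3.14, 3.14].

### API

Orientations are given as a rotation vector (axis times angle).
In Python, from plant import status, eyes, robot gives the robot as it stands. The module is installed in compiled form; this text tells all that it offers.
- The arm moves only by the tool servo_tool, never from a script. Its argument "plan" is text: rows parted by semicolons, each of 4 numbers parted by spaces: the shift along the tool's x, y, z in m, then the turn about the tool's z in degrees. A call has 1 to 12 rows; each row is the pose to reach, as a shift and turn from the pose commanded when the call began, along the tool's axes at that moment; what a row does not reach only later rows make up. A row lasts 1/12 s, in which the tool goes at most 41.7 mm and 7.16 degrees, less where a joint would pass 70% of its speed; a pose out of reach is approached as far as the arm can. A call with a gripper value outside its range is refused whole. "grip" is the closure, from -1 (fully open) to 1 (shut), set as the call begins (left out, the last holds). The fingers move at their own pace and stop on an object; "grip_force" is the grip in N (left out, the last holds). Time passes only in rows, so rows that repeat a pose let the fingers close. It gives the time, the measured TCP pose, the force, the opening and the grip force at its end, in the units of the state.
- status.read_state(): the state, without advancing time (a new reading comes with each control period).
- eyes.read_camera(name): name is "scene" or "top"; returns a dict with "image" (384x512x3 uint8, blue, green, red), "fovy" (degrees; the focal length in pixels is half the picture's height over the tangent of half this angle, whatever the lens; pixels are square), "cx", "cy" (the principal point, pixels), "k1" (the pictures are not rectified: a ray, as slopes to the right and down, at radius r is drawn at 1 + k1 r^2 times it, then the intrinsics apply), "world_from_camera" (4x4, takes a point from camera to world coordinates). Camera axes: x right, y down, z forward; pixel columns grow to the right and rows downward; lengths in m; the calibration is good to about 2 mm. A picture is of the moment at which its call begins. There is no depth.
- robot.close_job(): hands the job in; it is judged then, once.
The state is a dict: "t": time; "q": joint angles; "dq": joint speeds; "joint_torque": joint torques, N m; "tool_pos": TCP position; "orientation": TCP orientation; "force": force on the tool from outside, world axes, zero at the start; "wrist_torque": the same for the moment, N m; "opening": finger opening in m; "gripper_force": force on a finger pad.
Only numpy, scipy, OpenCV 4.12 (cv2) and the standard library are available. Lean on these libraries where they do the work, as an engineer would, in place of code of your own. Each camera call takes 0.05 s, during which the arm holds its last target. There are 200 camera calls.

## Working session

There is one attempt and no reset: what is moved stays moved. The work goes in short steps, Python scripts to look and compute and a tool call to move; the robot and the scene stay as the last step left them, time stands still between calls to the robot, and variables do not carry over. Pictures are saved under pics/ and viewed, at most 14 in all, crops included, and the job is handed in when it is done.

Besides the shell and the picture viewer there is one more tool, called after "Request:" as name(argument=value, ...) on one line, values as JSON. servo_tool: Moves the arm, as the interface text tells. Its arguments: {"type":"object","properties":{"plan":{"type":"string"},"grip":{"type":"number"},"grip_force":{"type":"number"}},"required":["plan"]}

```bash
mkdir -p pics; cat > h.py <<'E'
import numpy as np, cv2
from plant import status, eyes, robot
from scipy.spatial.transform import Rotation as R
def cam(n,fn=None):
    c=eyes.read_camera(n)
    if fn: cv2.imwrite('pics/'+fn,c['image'])
    return c
def f(c): return 192/np.tan(np.radians(c['fovy'])/2)
def ray(c,u,v):
    K=np.array([[f(c),0,c['cx']],[0,f(c),c['cy']],[0,0,1]])
    p=cv2.undistortPoints(np.array([[[u,v]]],float),K,np.array([c['k1'],0,0,0,0]))[0,0]
    M=c['world_from_camera']; return M[:3,3],M[:3,:3]@np.array([p[0],p[1],1])
def pt(c,u,v,z):
    o,d=ray(c,u,v); return o+d*(z-o[2])/d[2]
def proj(c,P):
    M=np.linalg.inv(c['world_from_camera']); p=M[:3,:3]@P+M[:3,3]; x,y=p[0]/p[2],p[1]/p[2]
    s=1+c['k1']*(x*x+y*y); return np.array([f(c)*x*s+c['cx'],f(c)*y*s+c['cy']])
E
python3 - <<'E'
from h import *
for n in('top','scene'):
    c=cam(n,n+'0.png'); print(n,c['fovy'],c['cx'],c['cy'],c['k1']);print(c['world_from_camera'].round(3))
    np.save(n+'0.npy',c,allow_pickle=True)
    cv2.imwrite('pics/'+n+'0b.png',cv2.resize(c['image'],(768,576),interpolation=cv2.INTER_CUBIC))
print(status.read_state())
E
```

```text
top 44.003902838728344 258.0350829951431 194.1300001587271 -0.02792749726327263
[[-0.018 -0.996  0.083  0.457]
 [-1.     0.02   0.015  0.062]
 [-0.017 -0.083 -0.996  1.288]
 [ 0.     0.     0.     1.   ]]
scene 52.65630984025577 254.65985507023922 192.65210955348496 0.007949451230920074
[[ 0.506  0.656 -0.56   1.283]
 [ 0.863 -0.377  0.338 -0.35 ]
 [ 0.011 -0.654 -0.757  0.979]
 [ 0.     0.     0.     1.   ]]
{'t': 0.1, 'q': array([ 1.19958617e+00,  1.31091931e-01,  1.48916076e+00, -1.66434891e-05,
        1.52302250e+00, -8.54202749e-02]), 'dq': array([ 0.00128421, -0.00116241, -0.00423991, -0.00143912,  0.00061053,
        0.0005302 ]), 'joint_torque': array([ 1.01137637e-03, -5.61342931e+01, -4.93096232e+01,  7.69779319e-02,
        2.92220281e-02, -7.55425162e-07]), 'tool_pos': array([0.16896646, 0.57520548, 0.23469386]), 'orientation': array([-4.47338178e-01, -3.10921138e+00,  2.57994182e-03]), 'force': array([-0.09710101,  0.16706541,  0.18676229]), 'wrist_torque': array([0.02027774, 0.03021402, 0.01673521]), 'gripper_force': 0.0, 'opening': 0.09314463360404408}
```

View pics/top0b.png

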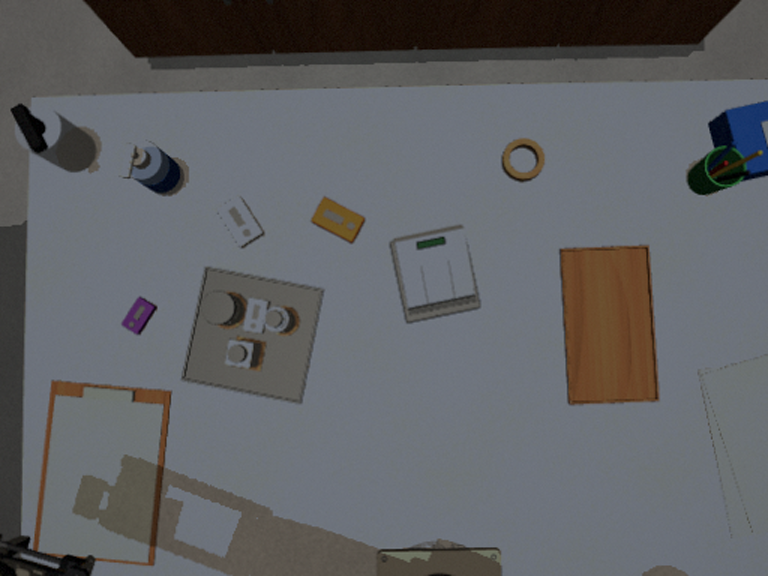

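View pics/scene0b.png

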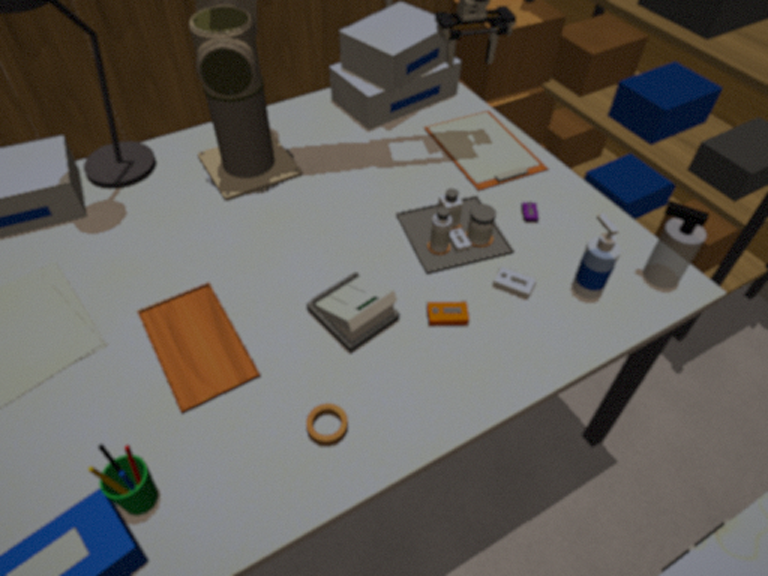

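Top view (in 768-px coordinates): the supply tray is at (253,335). In it are the jar (221,307), tall bottle (276,318), square bottle (240,354), and a small white cartridge (256,315). The reader is at (435,275) and the side tray at (608,325). Cartridge candidates are white small (256,315), white large (240,221), orange (338,219) and purple (139,315). The one at (256,315) fits: it is white, the smaller of the two white ones, and stands between the containers. I'll confirm it in a crop.

```bash
python3 - <<'E'
from h import *
c=np.load('top0.npy',allow_pickle=True).item(); im=c['image']
cr=cv2.resize(im[170:275,115:220],(600,600),interpolation=cv2.INTER_CUBIC)
cv2.imwrite('pics/crop1.png',np.clip(cr*1.5,0,255).astype(np.uint8))
hsv=cv2.cvtColor(im,cv2.COLOR_BGR2HSV)
for (u,v) in [(130,245),(185,250),(300,230),(170,210),(160,236),(148,204),(405,220),(290,185),(280,205)]: print((u,v),im[v,u],hsv[v,u])
# side tray
m=cv2.inRange(hsv,(3,100,60),(22,255,255)); m[:, :350]=0; m[:150]=0
cs=max(cv2.findContours(m,0,2)[0],key=cv2.contourArea); r=cv2.minAreaRect(cs); print(r)
b=cv2.boxPoints(r); P=np.array([pt(c,*x,0.01) for x in b]); print(P.round(4),P.mean(0))
# supply tray: warm grey-brown (not bluish)
d=im[:,:,0].astype(int)-im[:,:,2]; print(d[245,130],d[230,250])
m=((d<4)*255).astype(np.uint8); m[:170]=0;m[275:]=0;m[:,:110]=0;m[:,230:]=0
cs=max(cv2.findContours(m,0,2)[0],key=cv2.contourArea); r=cv2.minAreaRect(cs); print(r)
b=cv2.boxPoints(r); P=np.array([pt(c,*x,0.014) for x in b]); print(P.round(4),P.mean(0),np.linalg.norm(P[0]-P[1]),np.linalg.norm(P[1]-P[2]))
cr=cv2.resize(im[145:220,250:330],(640,600),interpolation=cv2.INTER_CUBIC)
cv2.imwrite('pics/crop2.png',np.clip(cr*1.3,0,255).astype(np.uint8))
E
```

```text
(130, 245) [84 89 91] [21 20 91]
(185, 250) [90 93 95] [18 13 95]
(300, 230) [127 117 111] [109  32 127]
(170, 210) [89 92 93] [23 11 93]
(160, 236) [90 93 95] [18 13 95]
(148, 204) [87 90 92] [18 14 92]
(405, 220) [ 44  74 105] [ 15 148 105]
(290, 185) [125 115 110] [110  31 125]
(280, 205) [60 63 63] [30 12 63]
((405.8350524902344, 216.1544952392578), (104.08612823486328, 59.494319915771484), 86.68222045898438)
[[ 0.6347 -0.2317  0.01  ]
 [ 0.641  -0.3929  0.01  ]
 [ 0.3619 -0.3956  0.01  ]
 [ 0.3559 -0.2372  0.01  ]] [ 0.49838152 -0.31433553  0.01      ]
-7 10
((168.27316284179688, 222.79330444335938), (82.23348999023438, 77.9774169921875), 11.154659271240234)
[[0.4125 0.4535 0.014 ]
 [0.6183 0.4132 0.014 ]
 [0.5706 0.194  0.014 ]
 [0.3668 0.2366 0.014 ]] [0.49205872 0.32434214 0.014     ] 0.20977857083113782 0.22434483173416972
```

View pics/crop1.png

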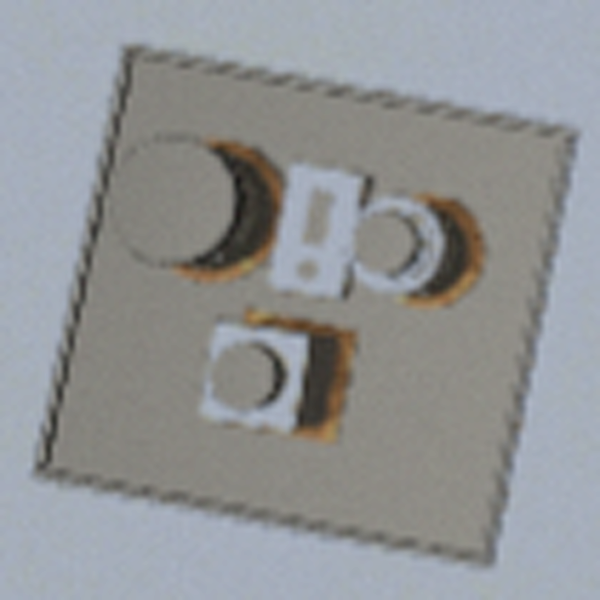

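View pics/crop2.png

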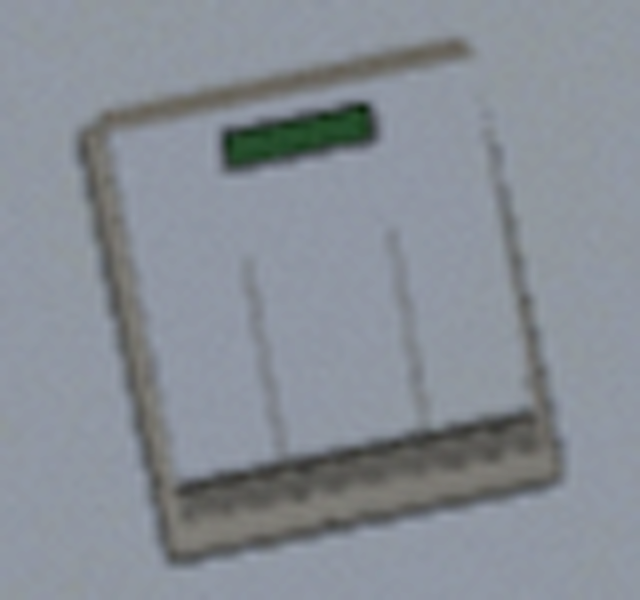

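The crop confirms the cartridge: white, with a grey window and well, at crop (317,232), between the jar (175,200) and the tall bottle cap (387,243). The square bottle is in front at (245,375). In crop 2 the reader shows its ledge at the bottom, around (355,450), and guide lines (247,255)-(283,460) and (392,228)-(428,430).

```bash
cat >> h.py <<'E'
def go(x,y,z,deg=None):
    """print tool-axis shift/turn to bring TCP to world x,y,z with tool y at world heading deg (mod 180)"""
    s=status.read_state(); Rm=R.from_rotvec(s['orientation']).as_matrix()
    d=Rm.T@(np.array([x,y,z])-s['tool_pos']); h=np.degrees(np.arctan2(Rm[1,1],Rm[0,1]))
    t=0 if deg is None else -((deg-h+90)%180-90)
    print('t %.2f pos'%s['t'],s['tool_pos'].round(4),'hdg %.2f'%h,'| shift',d.round(4),'turn %.2f'%t,'F',s['force'].round(1),'open %.4f'%s['opening'])
E
python3 - <<'E'
from h import *
from scipy.optimize import least_squares
c=np.load('top0.npy',allow_pickle=True).item(); im=c['image']
C1=lambda u,v:((u+.5)/5.714+115-.5,(v+.5)/5.714+170-.5); C2=lambda u,v:((u+.5)/8+250-.5,(v+.5)/8+145-.5)
J=pt(c,*C1(175,200),.087);T=pt(c,*C1(387,243),.117);S=pt(c,*C1(245,375),.102)
print('J',J,'T',T,'S',S)
def res(p):
    Rm=R.from_euler('z',p[2]).as_matrix()[:2,:2]
    return np.r_[p[:2]+Rm@[0,52]-J[:2],p[:2]+Rm@[0,-52]-T[:2]] if 0 else np.r_[p[:2]+Rm@np.array([0,.052])-J[:2],p[:2]+Rm@np.array([0,-.052])-T[:2],p[:2]+Rm@np.array([-.07,0])-S[:2]]
r=least_squares(res,[.5,.32,-.2]);p=r.x;print('mid',p[:2],'yaw',np.degrees(p[2]),'res mm',(r.fun*1000).round(1))
Rm=R.from_euler('z',p[2]).as_matrix()[:2,:2]
for n,o in (('J',[0,.052]),('T',[0,-.052]),('S',[-.07,0])): print(n,(p[:2]+Rm@np.array(o)).round(4))
# coaster visible edges checks: cartridge corners
for q in [(290,160),(364,176),(345,300),(272,288),(317,232)]: print('cart',pt(c,*C1(*q),.020).round(4))
# reader
for q,z in [((180,488),.042),((530,412),.042),((172,560),0.),((560,480),0.),((172,560),.04),((560,480),.04),((85,125),0.),((247,255),.068),((283,460),.045),((392,228),.068),((428,430),.045)]: print('rd',q,pt(c,*C2(*q),z).round(4))
go(.5,.27,.24,78)
# second view: where do these project in scene
s=np.load('scene0.npy',allow_pickle=True).item()
for P in (J,T,S): print(proj(s,P)*1.5)
E
```

```text
J [0.53679256 0.3678424  0.087     ] T [0.51438241 0.26775971 0.117     ] S [0.45850062 0.3331177  0.102     ]
mid [0.52598666 0.31777237] yaw -12.7112924449173 res mm [ 0.6  0.7  0.2 -0.7 -0.8  0.1]
J [0.5374 0.3685]
T [0.5145 0.267 ]
S [0.4577 0.3332]
cart [0.559  0.3305 0.02  ]
cart [0.5508 0.2955 0.02  ]
cart [0.4928 0.3047 0.02  ]
cart [0.499  0.3391 0.02  ]
cart [0.5249 0.3178 0.02  ]
rd (180, 488) [0.5308 0.0445 0.042 ]
rd (530, 412) [ 0.5535 -0.0709  0.042 ]
rd (172, 560) [0.5089 0.0471 0.    ]
rd (560, 480) [ 0.5335 -0.0849  0.    ]
rd (172, 560) [0.5073 0.0476 0.04  ]
rd (560, 480) [ 0.5311 -0.0803  0.04  ]
rd (85, 125) [0.6582 0.0738 0.    ]
rd (247, 255) [0.6042 0.0216 0.068 ]
rd (283, 460) [0.5391 0.0106 0.045 ]
rd (392, 228) [ 0.612  -0.0254  0.068 ]
rd (428, 430) [ 0.548  -0.0371  0.045 ]
t 0.10 pos [0.169  0.5752 0.2347] hdg 73.63 | shift [-0.4036 -0.1995 -0.005 ] turn -4.37 F [-0.1  0.2  0.2] open 0.0931
[482.99058063 211.72711483]
[442.5356146  210.63232945]
[451.64710142 192.25276521]
```

Request:
servo_tool(plan="-0.418 -0.198 0 -3.9;-0.418 -0.198 0 -3.9;-0.418 -0.198 0 -3.9;-0.418 -0.198 0 -3.9;-0.418 -0.198 0 -3.9;-0.418 -0.198 0 -3.9;-0.418 -0.198 0 -3.9;-0.418 -0.198 0 -3.9;-0.418 -0.198 0 -3.9;-0.418 -0.198 0 -3.9;-0.418 -0.198 0 -3.9;-0.418 -0.198 0 -3.9", grip=-1, grip_force=15)

```text
t: 1.1
tool_pos: [0.5182, 0.2627, 0.2349]
orientation: [0.349, 3.121, -0.003]
force: [-0.2, -0.1, -0.2]
opening: 0.093
gripper_force: 0.0
```

```bash
python3 - <<'E'
from h import *
go(.5145,.267,.068,77.5)
s=np.load('scene0.npy',allow_pickle=True).item(); im=s['image'].copy()
x0,y0,k=195,170,8
cr=np.clip(cv2.resize(im[y0:y0+70,x0:x0+80],None,fx=k,fy=k,interpolation=cv2.INTER_CUBIC)*1.3,0,255).astype(np.uint8)
a=np.radians(10.3)
for cx,cy,col in [(.5957,-.006,(0,0,255)),(.5865,-.005,(255,0,0))]:
    W=lambda x,y,z:np.array([cx+np.cos(a)*x-np.sin(a)*y,cy+np.sin(a)*x+np.cos(a)*y,z])
    for A,B in [((-.045,-.06,.04),(-.045,.06,.04)),((.065,-.06,.091),(.065,.06,.091)),((-.075,-.068,0),(-.075,.068,0)),((.075,-.068,0),(.075,.068,0))]:
        q=[tuple(int(v) for v in ((proj(s,W(*P))-[x0,y0]+.5)*k)) for P in(A,B)]
        cv2.line(cr,*q,col,1)
cv2.imwrite('pics/crop3.png',cr)
E
```

```text
t 1.10 pos [0.5182 0.2627 0.2349] hdg 77.24 | shift [0.0048 0.0037 0.1669] turn -0.26 F [-0.2 -0.1 -0.2] open 0.0930
```

View pics/crop3.png

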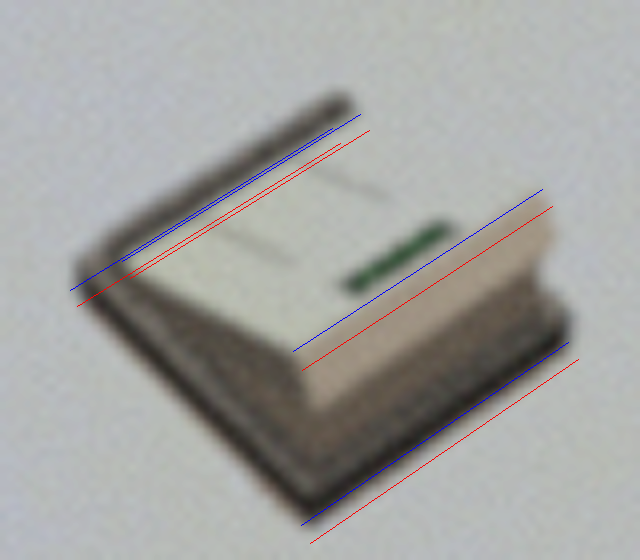

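The blue overlay, with the reader centre at about (0.586,-0.0055) and yaw 10.3°, fits the bed/ledge edge through (120,262). Next I grasp the tall bottle.

Request:
servo_tool(plan="0.005 0.004 0 -0.3;0.005 0.004 0 -0.3;0.005 0.004 0.035 -0.3;0.005 0.004 0.07 -0.3;0.005 0.004 0.105 -0.3;0.005 0.004 0.135 -0.3;0.005 0.004 0.155 -0.3;0.005 0.004 0.167 -0.3;0.005 0.004 0.167 -0.3;0.005 0.004 0.167 -0.3")

```text
t: 1.93
tool_pos: [0.5096, 0.2738, 0.0689]
orientation: [-0.331, -3.124, 0.0]
force: [0.8, -0.9, 0.3]
opening: 0.0931
gripper_force: 0.0
```

Request:
servo_tool(plan="0 0 0 0;0 0 0 0;0 0 0 0;0 0 0 0;0 0 0 0;0 0 0 0;0 0 0 0;0 0 0 0", grip=1)

```text
t: 2.6
tool_pos: [0.5104, 0.2725, 0.0687]
orientation: [-0.333, -3.124, 0.001]
force: [-0.6, 0.8, -1.4]
opening: 0.0442
gripper_force: 12.8
```

```bash
python3 - <<'E'
from h import *
go(.413,-.316,.23,90)
E
```

```text
t 2.60 pos [0.5104 0.2725 0.0687] hdg 77.82 | shift [-0.029  -0.5959 -0.161 ] turn -12.18 F [-0.6  0.8 -1.4] open 0.0442
```

The pose reading after the first move was taken mid-lag, so the grasp is about 5 mm off along tool x. I'll regrip it centred.

Request:
servo_tool(plan="0 0 0 0;0 0 0 0;0 0 0 0;-0.005 0 0 0;-0.005 0 0 0;-0.005 0 0 0", grip=-0.3)

```text
t: 3.1
tool_pos: [0.5156, 0.2717, 0.0687]
orientation: [0.333, 3.124, 0.0]
force: [-0.2, 0.6, 0.4]
opening: 0.0604
gripper_force: 0.0
```

Request:
servo_tool(plan="0 0 0 0;0 0 0 0;0 0 0 0;0 0 0 0;0 0 0 0;0 0 -0.02 0;0 0 -0.05 0;0 0 -0.085 0;0 0 -0.12 0;0 0 -0.15 0;0 0 -0.16 0;0 0 -0.16 0", grip=1)

```text
t: 4.1
tool_pos: [0.517, 0.2726, 0.2324]
orientation: [0.332, 3.118, 0.005]
force: [1.3, -0.5, -1.6]
opening: 0.044
gripper_force: 14.9
```

```bash
python3 - <<'E'
from h import *
go(.413,-.316,.23,90)
E
```

```text
t 4.10 pos [0.517  0.2726 0.2324] hdg 77.83 | shift [-2.250e-02 -5.973e-01  3.000e-04] turn -12.17 F [ 1.3 -0.5 -1.6] open 0.0440
```

Request:
servo_tool(plan="-0.001 -0.01 0 0;-0.002 -0.03 0 0;-0.003 -0.06 0 0;-0.004 -0.095 0 0;-0.005 -0.13 0 0;-0.006 -0.165 0 0;-0.007 -0.2 0 0;-0.008 -0.235 0 0;-0.009 -0.265 0 0;-0.01 -0.285 0 0;-0.011 -0.3 0 0;-0.011 -0.3 0 0")

```text
t: 5.1
tool_pos: [0.4604, -0.0265, 0.2252]
orientation: [-0.337, -3.118, 0.001]
force: [0.3, 0.3, -1.9]
opening: 0.0439
gripper_force: 14.9
```

Request:
servo_tool(plan="-0.001 -0.01 0 -1;-0.002 -0.03 0 -2;-0.003 -0.06 0 -4;-0.004 -0.095 0 -6;-0.005 -0.13 0 -8;-0.006 -0.165 0 -9;-0.007 -0.2 0 -10;-0.008 -0.235 0 -11;-0.009 -0.265 0 -12;-0.01 -0.285 0 -12.2;-0.011 -0.297 0 -12.2;-0.011 -0.297 0 -12.2")

```text
t: 6.1
tool_pos: [0.4097, -0.3173, 0.2264]
orientation: [-0.003, -3.139, -0.003]
force: [0.0, 1.1, -0.9]
opening: 0.0441
gripper_force: 14.9
```

Request:
servo_tool(plan="0 0 0 0;0 0 0.02 0;0 0 0.05 0;0 0 0.08 0;0 0 0.105 0;0 0 0.12 0;0 0 0.13 0;0 0 0.13 0;0 0 0.13 0;0 0 0.13 0")

```text
t: 6.93
tool_pos: [0.4118, -0.3166, 0.1001]
orientation: [-0.002, 3.14, -0.002]
force: [-0.1, 0.8, -0.9]
opening: 0.0437
gripper_force: 14.9
```

```bash
python3 - <<'E'
from h import *
go(.413,-.316,.0655,90)
E
```

```text
t 6.93 pos [ 0.4118 -0.3166  0.1001] hdg 90.07 | shift [-0.0011  0.0006  0.0346] turn 0.07 F [-0.1  0.8 -0.9] open 0.0437
```

Request:
servo_tool(plan="0 0 0.015 0;0 0 0.026 0;0 0 0.032 0;0 0 0.034 0;0 0 0.034 0;0 0 0.034 0")

```text
t: 7.43
tool_pos: [0.411, -0.3166, 0.065]
orientation: [-0.001, 3.141, -0.0]
force: [0.1, -0.8, -0.9]
opening: 0.0435
gripper_force: 15.0
```

Request:
servo_tool(plan="0 0 0 0;0 0 0 0;0 0 0 0;0 0 0 0;0 0 -0.01 0;0 0 -0.04 0;0 0 -0.08 0;0 0 -0.12 0;0 0 -0.16 0;0 0 -0.16 0;0 0 -0.16 0;0 0 -0.16 0", grip=-1)

```text
t: 8.43
tool_pos: [0.4108, -0.3165, 0.225]
orientation: [-0.001, 3.141, -0.001]
force: [-0.2, 0.8, -0.1]
opening: 0.0932
gripper_force: 0.0
```

```bash
python3 - <<'E'
from h import *
go(.5374,.3685,.23,77.5)
E
```

```text
t 8.43 pos [ 0.4108 -0.3165  0.225 ] hdg 90.02 | shift [-0.1268  0.6849 -0.0053] turn 12.52 F [-0.2  0.8 -0.1] open 0.0932
```

Request:
servo_tool(plan="-0.063 0.342 0 0;-0.063 0.342 0 0;-0.063 0.342 0 0;-0.063 0.342 0 0;-0.063 0.342 0 0;-0.063 0.342 0 0;-0.063 0.342 0 0;-0.063 0.342 0 0;-0.063 0.342 0 0;-0.063 0.342 0 0")

```text
t: 9.27
tool_pos: [0.4726, 0.0291, 0.2225]
orientation: [0.008, -3.138, -0.002]
force: [0.5, -0.9, 0.4]
opening: 0.0928
gripper_force: 0.0
```

Request:
servo_tool(plan="-0.064 0.343 -0.005 12.5;-0.064 0.343 -0.005 12.5;-0.064 0.343 -0.005 12.5;-0.064 0.343 -0.005 12.5;-0.064 0.343 -0.005 12.5;-0.064 0.343 -0.005 12.5;-0.064 0.343 -0.005 12.5;-0.064 0.343 -0.005 12.5;-0.064 0.343 -0.005 12.5;-0.064 0.343 -0.005 12.5;-0.064 0.343 -0.005 12.5;-0.064 0.343 -0.005 12.5")

```text
t: 10.27
tool_pos: [0.5374, 0.3668, 0.228]
orientation: [-0.342, -3.121, 0.004]
force: [-0.9, -0.3, -0.1]
opening: 0.0927
gripper_force: 0.0
```

Request:
servo_tool(plan="0 0 0.02 0;0 0 0.05 0;0 0 0.06 0;0 0 0.06 0;0 0 0.06 0")

```text
t: 10.68
tool_pos: [0.5373, 0.3671, 0.1693]
orientation: [-0.343, -3.121, 0.002]
force: [0.2, 0.2, 0.9]
opening: 0.0931
gripper_force: 0.0
```

```bash
python3 - <<'E'
from h import *
go(.5374,.3685,.066,77.5)
E
```

```text
t 10.68 pos [0.5373 0.3671 0.1693] hdg 77.45 | shift [0.     0.0015 0.1033] turn -0.05 F [0.2 0.2 0.9] open 0.0931
```

Request:
servo_tool(plan="0 0.0015 0.03 0;0 0.0015 0.06 0;0 0.0015 0.085 0;0 0.0015 0.1 0;0 0.0015 0.103 0;0 0.0015 0.103 0;0 0.0015 0.103 0")

```text
t: 11.27
tool_pos: [0.5391, 0.3707, 0.069]
orientation: [0.341, 3.121, 0.003]
force: [0.5, 0.2, 0.1]
opening: 0.0932
gripper_force: 0.0
```

Request:
servo_tool(plan="0 0 0 0;0 0 0 0;0 0 0 0;0 0 0 0;0 0 0 0;0 0 0 0;0 0 0 0", grip=1)

```text
t: 11.85
tool_pos: [0.5379, 0.37, 0.0669]
orientation: [0.341, 3.123, -0.0]
force: [-0.6, -1.0, 1.3]
opening: 0.0579
gripper_force: 15.0
```

Request:
servo_tool(plan="0 0 -0.02 0;0 0 -0.05 0;0 0 -0.085 0;0 0 -0.12 0;0 0 -0.15 0;0 0 -0.16 0;0 0 -0.16 0;0 0 -0.16 0")

```text
t: 12.52
tool_pos: [0.5377, 0.37, 0.2257]
orientation: [-0.341, -3.123, 0.0]
force: [0.3, -0.5, -2.5]
opening: 0.0578
gripper_force: 15.0
```

```bash
python3 - <<'E'
from h import *
go(.498,-.3143,.225,90)
E
```

```text
t 12.52 pos [0.5377 0.37   0.2257] hdg 77.53 | shift [-0.109  -0.6768  0.0008] turn -12.47 F [ 0.3 -0.5 -2.5] open 0.0578
```

Request:
servo_tool(plan="-0.002 -0.01 0 0;-0.005 -0.03 0 0;-0.01 -0.06 0 0;-0.016 -0.095 0 0;-0.022 -0.13 0 0;-0.028 -0.17 0 0;-0.034 -0.21 0 0;-0.04 -0.25 0 0;-0.045 -0.285 0 0;-0.05 -0.31 0 0;-0.053 -0.33 0 0;-0.054 -0.338 0 0")

```text
t: 13.52
tool_pos: [0.5156, 0.0252, 0.2236]
orientation: [-0.345, -3.118, 0.002]
force: [-0.6, -0.1, -0.9]
opening: 0.0578
gripper_force: 15.0
```

Request:
servo_tool(plan="-0.002 -0.01 0 -1;-0.005 -0.03 0 -2;-0.01 -0.06 0 -4;-0.016 -0.095 0 -6;-0.022 -0.13 0 -8;-0.028 -0.17 0 -10;-0.034 -0.21 0 -11;-0.04 -0.25 0 -12;-0.045 -0.285 0 -12.5;-0.05 -0.31 0 -12.5;-0.053 -0.33 0 -12.5;-0.055 -0.339 0 -12.5")

```text
t: 14.52
tool_pos: [0.4964, -0.3162, 0.224]
orientation: [-0.003, -3.138, -0.003]
force: [-0.9, -0.0, -1.1]
opening: 0.0577
gripper_force: 15.0
```

Request:
servo_tool(plan="0 0 0 0;0 0 0.02 0;0 0 0.05 0;0 0 0.08 0;0 0 0.105 0;0 0 0.12 0;0 0 0.13 0;0 0 0.13 0;0 0 0.13 0;0 0 0.13 0")

```text
t: 15.35
tool_pos: [0.499, -0.3145, 0.0982]
orientation: [-0.002, 3.14, -0.002]
force: [-0.5, -0.9, -2.2]
opening: 0.0577
gripper_force: 15.0
```

```bash
python3 - <<'E'
from h import *
go(.498,-.3143,.0635,90)
E
```

```text
t 15.35 pos [ 0.499  -0.3145  0.0982] hdg 90.06 | shift [0.0011 0.0002 0.0347] turn 0.06 F [-0.5 -0.9 -2.2] open 0.0577
```

Request:
servo_tool(plan="0 0 0.015 0;0 0 0.026 0;0 0 0.032 0;0 0 0.0345 0;0 0 0.0345 0;0 0 0.0345 0")

```text
t: 15.85
tool_pos: [0.4983, -0.3146, 0.0626]
orientation: [-0.001, 3.141, -0.001]
force: [0.6, 0.1, 0.0]
opening: 0.0583
gripper_force: 15.0
```

Request:
servo_tool(plan="0 0 0 0;0 0 0 0;0 0 0 0;0 0 0 0;0 0 -0.01 0;0 0 -0.04 0;0 0 -0.08 0;0 0 -0.12 0;0 0 -0.16 0;0 0 -0.16 0;0 0 -0.16 0;0 0 -0.16 0", grip=-1)

```text
t: 16.85
tool_pos: [0.498, -0.3145, 0.2225]
orientation: [-0.001, 3.141, -0.001]
force: [0.8, 0.0, -0.5]
opening: 0.0929
gripper_force: 0.0
```

```bash
python3 - <<'E'
from h import *
go(.4577,.3332,.225,77.5)
E
```

```text
t 16.85 pos [ 0.498  -0.3145  0.2225] hdg 90.02 | shift [ 0.0401  0.6477 -0.0028] turn 12.52 F [ 0.8  0.  -0.5] open 0.0929
```

Request:
servo_tool(plan="0.02 0.324 0 0;0.02 0.324 0 0;0.02 0.324 0 0;0.02 0.324 0 0;0.02 0.324 0 0;0.02 0.324 0 0;0.02 0.324 0 0;0.02 0.324 0 0;0.02 0.324 0 0;0.02 0.324 0 0")

```text
t: 17.68
tool_pos: [0.4766, 0.0111, 0.2202]
orientation: [0.007, -3.138, -0.0]
force: [0.3, 0.2, -0.7]
opening: 0.093
gripper_force: 0.0
```

Request:
servo_tool(plan="0.02 0.324 -0.002 12.5;0.02 0.324 -0.002 12.5;0.02 0.324 -0.002 12.5;0.02 0.324 -0.002 12.5;0.02 0.324 -0.002 12.5;0.02 0.324 -0.002 12.5;0.02 0.324 -0.002 12.5;0.02 0.324 -0.002 12.5;0.02 0.324 -0.002 12.5;0.02 0.324 -0.002 12.5;0.02 0.324 -0.002 12.5;0.02 0.324 -0.002 12.5")

```text
t: 18.68
tool_pos: [0.4583, 0.3315, 0.2234]
orientation: [-0.345, -3.122, 0.002]
force: [0.8, 0.1, 0.3]
opening: 0.093
gripper_force: 0.0
```

Request:
servo_tool(plan="0 0 0.02 0;0 0 0.05 0;0 0 0.06 0;0 0 0.06 0;0 0 0.06 0")

```text
t: 19.1
tool_pos: [0.4578, 0.3323, 0.164]
orientation: [-0.344, -3.122, 0.002]
force: [-0.4, -0.0, 0.1]
opening: 0.0926
gripper_force: 0.0
```

```bash
python3 - <<'E'
from h import *
go(.4577,.3332,.060,77.5)
E
```

```text
t 19.10 pos [0.4578 0.3323 0.164 ] hdg 77.43 | shift [0.0002 0.001  0.104 ] turn -0.07 F [-0.4 -0.   0.1] open 0.0926
```

Request:
servo_tool(plan="0 0.001 0.03 0;0 0.001 0.06 0;0 0.001 0.085 0;0 0.001 0.1 0;0 0.001 0.103 0;0 0.001 0.103 0;0 0.001 0.103 0")

```text
t: 19.68
tool_pos: [0.4594, 0.3351, 0.0634]
orientation: [0.341, 3.121, 0.003]
force: [0.7, 0.5, 0.1]
opening: 0.0927
gripper_force: 0.0
```

Request:
servo_tool(plan="0 0 0 0;0 0 0 0;0 0 0 0;0 0 0 0;0 0 0 0;0 0 0 0;0 0 0 0", grip=1)

```text
t: 20.27
tool_pos: [0.4579, 0.3345, 0.0612]
orientation: [-0.341, -3.123, -0.0]
force: [-0.1, -0.3, 0.3]
opening: 0.0504
gripper_force: 0.0
```

Request:
servo_tool(plan="0 0 -0.02 0;0 0 -0.05 0;0 0 -0.085 0;0 0 -0.12 0;0 0 -0.15 0;0 0 -0.16 0;0 0 -0.16 0;0 0 -0.16 0")

```text
t: 20.93
tool_pos: [0.4578, 0.3344, 0.2202]
orientation: [-0.341, -3.123, 0.0]
force: [-0.2, 0.0, -2.1]
opening: 0.0438
gripper_force: 15.0
```

```bash
python3 - <<'E'
from h import *
go(.583,-.3125,.225,90)
E
```

```text
t 20.93 pos [0.4578 0.3344 0.2202] hdg 77.52 | shift [-0.262  -0.6046 -0.0047] turn -12.48 F [-0.2  0.  -2.1] open 0.0438
```

Request:
servo_tool(plan="-0.004 -0.01 0 0;-0.013 -0.03 0 0;-0.026 -0.06 0 0;-0.041 -0.095 0 0;-0.056 -0.13 0 0;-0.07 -0.163 0 0;-0.084 -0.195 0 0;-0.098 -0.227 0 0;-0.111 -0.257 0 0;-0.121 -0.28 0 0;-0.128 -0.295 0 0;-0.131 -0.302 0 0")

```text
t: 21.93
tool_pos: [0.5192, 0.0084, 0.2182]
orientation: [-0.345, -3.118, 0.002]
force: [-0.1, -0.4, -1.4]
opening: 0.0437
gripper_force: 15.0
```

Request:
servo_tool(plan="-0.004 -0.01 0 -1;-0.013 -0.03 0 -2;-0.026 -0.06 0 -4;-0.041 -0.095 0 -6;-0.056 -0.13 0 -8;-0.07 -0.163 0 -10;-0.084 -0.195 0 -11;-0.098 -0.227 0 -12;-0.111 -0.257 0 -12.5;-0.121 -0.28 0 -12.5;-0.128 -0.295 0 -12.5;-0.131 -0.302 0 -12.5")

```text
t: 22.93
tool_pos: [0.5823, -0.3134, 0.2183]
orientation: [-0.002, -3.138, -0.003]
force: [0.2, -0.9, -1.2]
opening: 0.0441
gripper_force: 15.0
```

Request:
servo_tool(plan="0 0 0 0;0 0 0.02 0;0 0 0.05 0;0 0 0.08 0;0 0 0.105 0;0 0 0.12 0;0 0 0.13 0;0 0 0.13 0;0 0 0.13 0;0 0 0.13 0")

```text
t: 23.77
tool_pos: [0.5843, -0.3119, 0.0929]
orientation: [-0.002, 3.14, -0.002]
force: [0.2, 1.1, -1.3]
opening: 0.044
gripper_force: 15.0
```

```bash
python3 - <<'E'
from h import *
go(.583,-.3125,.0635,90)
c=cam('scene'); P=np.array([.583,-.3125,.05]); u,v=proj(c,P).astype(int); print(u,v)
cv2.imwrite('pics/sq.png',cv2.resize(c['image'][v-50:v+30,u-50:u+50],None,fx=6,fy=6,interpolation=cv2.INTER_CUBIC))
E
```

```text
t 23.77 pos [ 0.5843 -0.3119  0.0929] hdg 90.06 | shift [ 0.0014 -0.0006  0.0294] turn 0.06 F [ 0.2  1.1 -1.3] open 0.0440
138 239
```

View pics/sq.png

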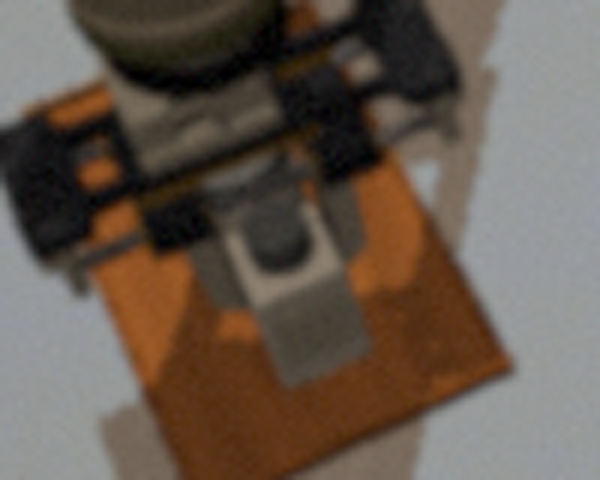

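The square bottle hangs upright between the fingers, above the tray floor (bottom edge at about (330,370)). I'll lower it gently, watching the force.

Request:
servo_tool(plan="0 0 0.008 0;0 0 0.016 0;0 0 0.022 0;0 0 0.026 0;0 0 0.026 0;0 0 0.026 0;0 0 0.026 0")

```text
t: 24.4
tool_pos: [0.5848, -0.3122, 0.0671]
orientation: [-0.001, 3.138, -0.002]
force: [-0.3, 2.3, 10.8]
opening: 0.0438
gripper_force: 15.0
```

Request:
servo_tool(plan="0 0 0.002 0;0 0 0.003 0;0 0 0.003 0;0 0 0.003 0;0 0 0.003 0")

```text
t: 24.82
tool_pos: [0.5855, -0.3123, 0.066]
orientation: [-0.001, 3.137, -0.002]
force: [-4.2, 7.0, 20.6]
opening: 0.0436
gripper_force: 15.0
```

Request:
servo_tool(plan="0 0 0.002 0;0 0 0.003 0;0 0 0.003 0;0 0 0.003 0;0 0 0.003 0")

```text
t: 25.23
tool_pos: [0.5862, -0.3123, 0.0636]
orientation: [-0.001, 3.136, -0.003]
force: [-1.8, 6.1, 22.4]
opening: 0.0443
gripper_force: 15.0
```

Request:
servo_tool(plan="0 0 -0.004 0;0 0 -0.004 0;0 0 -0.004 0")

```text
t: 25.48
tool_pos: [0.5836, -0.3121, 0.0636]
orientation: [-0.001, 3.141, -0.001]
force: [-1.3, 1.1, 8.3]
opening: 0.044
gripper_force: 15.0
```

Request:
servo_tool(plan="0 0 0 0;0 0 0 0;0 0 0 0;0 0 0 0;0 0 -0.01 0;0 0 -0.04 0;0 0 -0.08 0;0 0 -0.12 0;0 0 -0.16 0;0 0 -0.16 0;0 0 -0.16 0;0 0 -0.16 0", grip=-1)

```text
t: 26.48
tool_pos: [0.5834, -0.3119, 0.2237]
orientation: [-0.001, 3.141, -0.001]
force: [-0.2, 0.5, -0.3]
opening: 0.0928
gripper_force: 0.0
```

```bash
python3 - <<'E'
from h import *
a=cam('top','t1.png')['image'];
c=cam('scene','s1.png')['image']
cv2.imwrite('pics/v1.png',np.hstack([cv2.resize(a[160:285,110:235],(400,400),interpolation=cv2.INTER_CUBIC),cv2.resize(c[170:290,70:190],(400,400),interpolation=cv2.INTER_CUBIC)]))
go(.525,.3178,.2,77.5)
E
```

```text
t 26.58 pos [ 0.5824 -0.3113  0.2212] hdg 90.02 | shift [0.0571 0.6291 0.0224] turn 12.52 F [0.5 0.1 0.4] open 0.0930
```

View pics/v1.png

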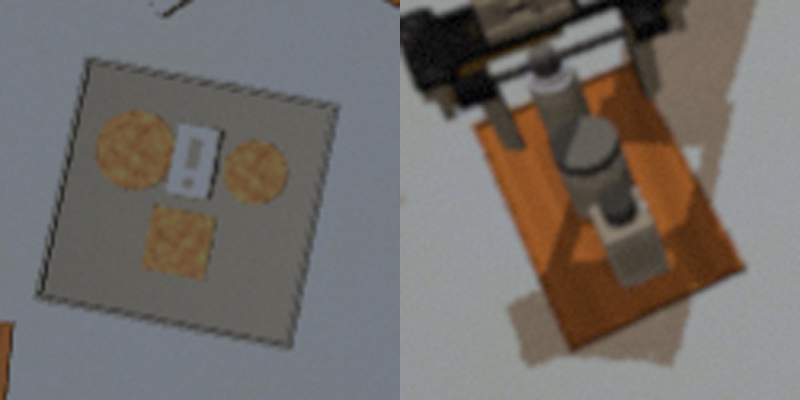

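The three coasters are bare (left half: round (135,150), round (257,172), square (180,242)) with the cartridge at (197,162). All three containers stand upright in the side tray. Now I measure the coasters and cartridge precisely.

```bash
python3 - <<'E'
from h import *
c=np.load('top0.npy',allow_pickle=True).item(); c['image']=cv2.imread('pics/t1.png'); im=c['image']
hsv=cv2.cvtColor(im,cv2.COLOR_BGR2HSV)
k=4; big=cv2.resize(im[160:285,110:235],None,fx=k,fy=k,interpolation=cv2.INTER_CUBIC); h=cv2.cvtColor(big,cv2.COLOR_BGR2HSV)
U=lambda p:((p[0]+.5)/k+109.5,(p[1]+.5)/k+159.5)
m=cv2.inRange(h,(5,70,60),(30,255,255))
for q in sorted(cv2.findContours(m,0,2)[0],key=cv2.contourArea)[-5:]:
    (r)=cv2.minAreaRect(q); M=cv2.moments(q)
    if M['m00']<500: continue
    P=pt(c,*U((M['m10']/M['m00'],M['m01']/M['m00'])),.007); print('coaster',P.round(4),cv2.contourArea(q),[round(x/k,1) for x in r[1]],r[2])
    if M['m00']: B=[pt(c,*U(x),.007) for x in cv2.boxPoints(r)]; e=B[1]-B[0]; print('   ang',np.degrees(np.arctan2(e[1],e[0])).round(1))
g=big.astype(int); m=((g[:,:,0]-g[:,:,2]>2)&(g.min(2)>90)).astype(np.uint8)*255
x,y=int((160-110)*0),0
mm=np.zeros_like(m); cu=((np.array([(317,232)])/5.714+[115,170])-[110,160])[0]*k; a,b=int(cu[0]),int(cu[1]); mm[b-60:b+60,a-35:a+35]=m[b-60:b+60,a-35:a+35]
q=max(cv2.findContours(mm,0,2)[0],key=cv2.contourArea); r=cv2.minAreaRect(q)
B=np.array([pt(c,*U(x),.020) for x in cv2.boxPoints(r)]); print('cart',B.mean(0).round(4),[np.linalg.norm(B[i]-B[i+1]).round(4) for i in(0,1)],[np.degrees(np.arctan2(*(B[i+1]-B[i])[1::-1])).round(1) for i in (0,1)])
E
```

```text
coaster [0.3652 0.4808 0.007 ] 1073.0 [24.0, 3.8] 90.0
   ang -90.9
coaster [0.5158 0.2682 0.007 ] 4881.5 [19.4, 19.8] 45.0
   ang -45.8
coaster [0.4579 0.3335 0.007 ] 6311.5 [20.2, 20.5] 11.129189491271973
   ang -11.3
coaster [0.5371 0.3705 0.007 ] 7558.5 [24.0, 25.0] 10.784297943115234
   ang -10.8
cart [0.5257 0.3188 0.02  ] [np.float64(0.0611), np.float64(0.0361)] [np.float64(-11.0), np.float64(-101.8)]
```

Request:
servo_tool(plan="0.028 0.315 0 0;0.028 0.315 0 0;0.028 0.315 0 0;0.028 0.315 0 0;0.028 0.315 0 0;0.028 0.315 0 0;0.028 0.315 0 0;0.028 0.315 0 0;0.028 0.315 0 0", grip=-0.4, grip_force=6)

```text
t: 27.33
tool_pos: [0.5535, 0.0081, 0.2213]
orientation: [0.008, -3.138, -0.003]
force: [-0.0, -0.5, -0.3]
opening: 0.065
gripper_force: 0.0
```

Request:
servo_tool(plan="0.028 0.315 0 11.5;0.028 0.315 0 11.5;0.028 0.315 0 11.5;0.028 0.315 0 11.5;0.028 0.315 0 11.5;0.028 0.315 0 11.5;0.028 0.315 0 11.5;0.028 0.315 0 11.5;0.028 0.315 0 11.5;0.028 0.315 0 11.5;0.028 0.315 0 11.5")

```text
t: 28.25
tool_pos: [0.5268, 0.317, 0.2216]
orientation: [-0.314, -3.124, 0.003]
force: [0.0, -0.2, 0.1]
opening: 0.0651
gripper_force: 0.0
```

Request:
servo_tool(plan="0 0 0.03 0;0 0 0.07 0;0 0 0.11 0;0 0 0.14 0;0 0 0.15 0;0 0 0.15 0;0 0 0.15 0;0 0 0.15 0")

```text
t: 28.92
tool_pos: [0.5291, 0.3184, 0.0761]
orientation: [0.315, 3.122, 0.003]
force: [0.8, -0.3, 0.4]
opening: 0.0652
gripper_force: 0.0
```

```bash
python3 - <<'E'
from h import *
go(.5257,.3188,.0265,78.5)
E
```

```text
t 28.92 pos [0.5291 0.3184 0.0761] hdg 78.48 | shift [ 0.0036 -0.0004  0.0496] turn -0.02 F [ 0.8 -0.3  0.4] open 0.0652
```

Request:
servo_tool(plan="0.001 0 0.015 0;0.001 0 0.025 0;0.001 0 0.025 0;0.001 0 0.025 0;0.001 0 0.025 0;0.001 0 0.025 0;0.001 0 0.025 0")

```text
t: 29.5
tool_pos: [0.5266, 0.3186, 0.049]
orientation: [0.314, 3.125, 0.001]
force: [-0.2, -0.6, 0.2]
opening: 0.0649
gripper_force: 0.0
```

```bash
python3 - <<'E'
from h import *
go(.5257,.3188,.0265,78.5)
E
```

```text
t 29.50 pos [0.5266 0.3186 0.049 ] hdg 78.53 | shift [ 0.0009 -0.      0.0225] turn 0.03 F [-0.2 -0.6  0.2] open 0.0649
```

Request:
servo_tool(plan="0.001 0 0.01 0;0.001 0 0.017 0;0.001 0 0.021 0;0.001 0 0.0225 0;0.001 0 0.0225 0;0.001 0 0.0225 0;0.001 0 0.0225 0")

```text
t: 30.08
tool_pos: [0.525, 0.3185, 0.0253]
orientation: [-0.314, -3.126, 0.0]
force: [0.3, -0.1, -0.5]
opening: 0.0651
gripper_force: 0.0
```

Request:
servo_tool(plan="0 0 0 0;0 0 0 0;0 0 0 0;0 0 0 0;0 0 0 0;0 0 0 0;0 0 0 0;0 0 0 0", grip=1)

```text
t: 30.75
tool_pos: [0.5251, 0.3186, 0.0257]
orientation: [0.314, 3.126, 0.0]
force: [-1.1, -0.4, -0.3]
opening: 0.036
gripper_force: 6.0
```

Request:
servo_tool(plan="0 0 -0.005 0;0 0 -0.02 0;0 0 -0.05 0;0 0 -0.085 0;0 0 -0.115 0;0 0 -0.13 0;0 0 -0.135 0;0 0 -0.135 0;0 0 -0.135 0")

```text
t: 31.5
tool_pos: [0.5246, 0.3183, 0.1596]
orientation: [-0.314, -3.125, 0.001]
force: [-0.4, -1.0, -0.8]
opening: 0.0357
gripper_force: 6.0
```

```bash
python3 - <<'E'
from h import *
a=np.radians(10.3); ctr=np.array([.5861,-.0057])
for x in (-.018,-.0214): print(ctr+np.array([np.cos(a),np.sin(a)])*x)
go(.5684,-.0089,.16,100.3)
E
```

```text
[ 0.56839007 -0.00891844]
[ 0.56504486 -0.00952637]
t 31.50 pos [0.5246 0.3183 0.1596] hdg 78.53 | shift [-1.080e-01 -3.119e-01 -3.000e-04] turn -21.77 F [-0.4 -1.  -0.8] open 0.0357
```

Request:
servo_tool(plan="-0.004 -0.012 0 -1;-0.012 -0.035 0 -3;-0.023 -0.067 0 -5;-0.036 -0.104 0 -8;-0.049 -0.141 0 -11;-0.062 -0.178 0 -14;-0.074 -0.214 0 -17;-0.085 -0.246 0 -19;-0.095 -0.275 0 -21;-0.103 -0.297 0 -21.8;-0.107 -0.309 0 -21.8;-0.108 -0.312 0 -21.8")

```text
t: 32.5
tool_pos: [0.5678, -0.0106, 0.1585]
orientation: [0.278, -3.126, -0.0]
force: [0.0, -0.1, -0.8]
opening: 0.036
gripper_force: 6.0
```

Request:
servo_tool(plan="0 0 0 0;0 0 0.015 0;0 0 0.03 0;0 0 0.045 0;0 0 0.05 0;0 0 0.05 0;0 0 0.05 0;0 0 0.05 0")

```text
t: 33.17
tool_pos: [0.5695, -0.0081, 0.1117]
orientation: [-0.284, 3.127, -0.0]
force: [-0.3, -0.1, 0.1]
opening: 0.0357
gripper_force: 6.0
```

```bash
python3 - <<'E'
from h import *
go(.5679,-.009,.088,100.3)
E
```

```text
t 33.17 pos [ 0.5695 -0.0081  0.1117] hdg 100.37 | shift [ 0.0017 -0.0006  0.0237] turn 0.07 F [-0.3 -0.1  0.1] open 0.0357
```

Request:
servo_tool(plan="0.001 -0.0005 0.01 0;0.001 -0.0005 0.017 0;0.001 -0.0005 0.02 0;0.001 -0.0005 0.02 0;0.001 -0.0005 0.02 0;0.001 -0.0005 0.02 0", grip_force=4)

```text
t: 33.67
tool_pos: [0.5681, -0.0095, 0.0908]
orientation: [-0.282, 3.129, -0.0]
force: [0.1, 0.2, -0.3]
opening: 0.036
gripper_force: 4.0
```

Request:
servo_tool(plan="0 0 0.001 0;0 0 0.002 0;0 0 0.003 0;0 0 0.004 0;0 0 0.004 0;0 0 0.004 0")

```text
t: 34.17
tool_pos: [0.5679, -0.0094, 0.0866]
orientation: [0.283, -3.129, -0.0]
force: [0.2, -0.4, -0.6]
opening: 0.0361
gripper_force: 4.0
```

Request:
servo_tool(plan="0 0 0.001 0;0 0 0.002 0;0 0 0.003 0;0 0 0.004 0;0 0 0.004 0;0 0 0.004 0")

```text
t: 34.67
tool_pos: [0.568, -0.0094, 0.0825]
orientation: [-0.283, 3.129, 0.0]
force: [-0.2, -0.2, -0.2]
opening: 0.0358
gripper_force: 4.0
```

```bash
python3 - <<'E'
from h import *
go(.5679,-.009,.075,100.3)
c=cam('scene'); u,v=proj(c,np.array([.568,-.009,.06])).astype(int); print(u,v)
cv2.imwrite('pics/cart.png',cv2.resize(c['image'][v-40:v+40,u-50:u+50],None,fx=7,fy=7,interpolation=cv2.INTER_CUBIC))
E
```

```text
t 34.67 pos [ 0.568  -0.0094  0.0825] hdg 100.32 | shift [0.     0.0004 0.0075] turn 0.02 F [-0.2 -0.2 -0.2] open 0.0358
229 193
```

View pics/cart.png

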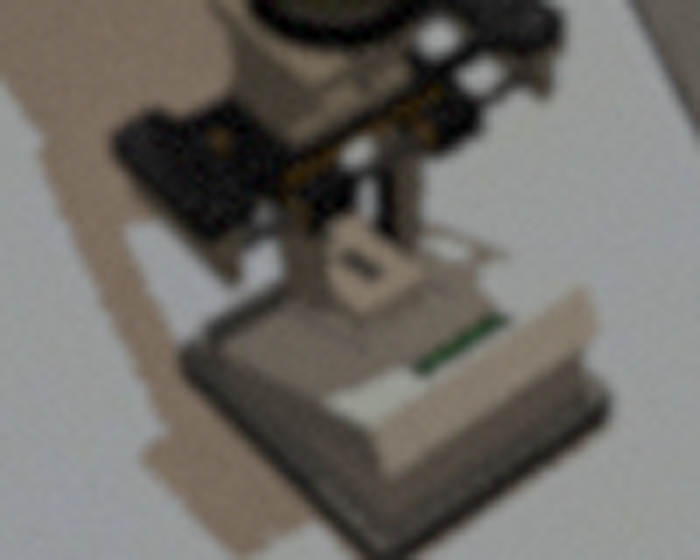

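The cartridge is held at (375,265), its +x end touching or near the bed, with the window visible. I continue down to tilt it flush.

Request:
servo_tool(plan="0 0.0004 0.001 0;0 0.0004 0.002 0;0 0.0004 0.003 0;0 0.0004 0.004 0;0 0.0004 0.004 0;0 0.0004 0.004 0")

```text
t: 35.22
tool_pos: [0.5679, -0.0089, 0.0785]
orientation: [0.283, -3.129, -0.0]
force: [1.0, -0.3, -0.3]
opening: 0.0359
gripper_force: 4.0
```

Request:
servo_tool(plan="0 0 0.001 0;0 0 0.002 0;0 0 0.003 0;0 0 0.003 0;0 0 0.003 0")

```text
t: 35.63
tool_pos: [0.5678, -0.0089, 0.0755]
orientation: [0.283, -3.129, -0.0]
force: [-0.3, -0.5, -0.0]
opening: 0.0364
gripper_force: 4.0
```

Request:
servo_tool(plan="0 0 0.001 0;0 0 0.0015 0;0 0 0.0015 0;0 0 0.0015 0")

```text
t: 35.97
tool_pos: [0.5679, -0.009, 0.0741]
orientation: [0.283, -3.129, -0.0]
force: [0.6, 0.2, 0.3]
opening: 0.0361
gripper_force: 4.0
```

```bash
python3 - <<'E'
from h import *
go(.5679,-.009,.075,100.3)
c=cam('scene','s2.png'); u,v=proj(c,np.array([.568,-.009,.06])).astype(int)
cv2.imwrite('pics/cart2.png',cv2.resize(c['image'][v-20:v+40,u-40:u+50],None,fx=8,fy=8,interpolation=cv2.INTER_CUBIC))
E
```

```text
t 35.97 pos [ 0.5679 -0.009   0.0741] hdg 100.33 | shift [-0.     -0.     -0.0009] turn 0.03 F [0.6 0.2 0.3] open 0.0361
```

View pics/cart2.png

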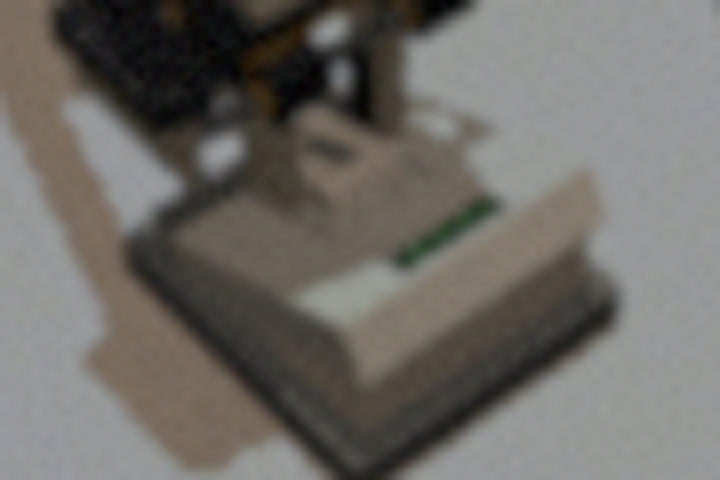

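Request:
servo_tool(plan="0 0 0.001 0;0 0 0.001 0;0 0 0.001 0;0 0 0.001 0")

```text
t: 36.35
tool_pos: [0.568, -0.009, 0.0732]
orientation: [-0.283, 3.129, -0.0]
force: [0.2, 0.3, 1.9]
opening: 0.0357
gripper_force: 4.0
```

Request:
servo_tool(plan="0 0 0.001 0;0 0 0.001 0;0 0 0.001 0;0 0 0.001 0")

```text
t: 36.68
tool_pos: [0.5682, -0.0089, 0.0727]
orientation: [-0.283, 3.128, -0.0]
force: [-1.4, 0.2, 5.2]
opening: 0.0359
gripper_force: 5.4
```

Contact is felt, so the cartridge is flush. I release and rise.

Request:
servo_tool(plan="0 0 -0.001 0;0 0 -0.001 0;0 0 -0.001 0;0 0 -0.001 0;0 0 -0.01 0;0 0 -0.03 0;0 0 -0.06 0;0 0 -0.09 0;0 0 -0.12 0;0 0 -0.12 0", grip=-0.3)

```text
t: 37.52
tool_pos: [0.5715, -0.0094, 0.2005]
orientation: [-0.282, 3.118, -0.003]
force: [0.7, -0.3, 1.6]
opening: 0.0602
gripper_force: 0.0
```

Request:
servo_tool(plan="-0.03 0 0 0;-0.07 0 0 0;-0.11 0 0 0;-0.14 0 0 0;-0.15 0 0 0;-0.15 0 0 0;-0.15 0 0 0")

```text
t: 38.1
tool_pos: [0.7154, 0.018, 0.1916]
orientation: [0.283, -3.128, -0.0]
force: [-0.5, -0.4, -0.2]
opening: 0.0607
gripper_force: 0.0
```

```bash
python3 - <<'E'
from h import *
go(.6,-.003,.1,100.3)
a=cam('top','t3.png')['image'];c=cam('scene','s3.png')['image']
cv2.imwrite('pics/v3.png',np.hstack([cv2.resize(a[145:220,250:325],(400,400),interpolation=cv2.INTER_CUBIC),cv2.resize(c[165:240,195:270],(400,400),interpolation=cv2.INTER_CUBIC)]))
E
```

```text
t 38.10 pos [0.7154 0.018  0.1916] hdg 100.34 | shift [1.172e-01 1.000e-04 9.170e-02] turn 0.04 F [-0.5 -0.4 -0.2] open 0.0607
```

View pics/v3.png

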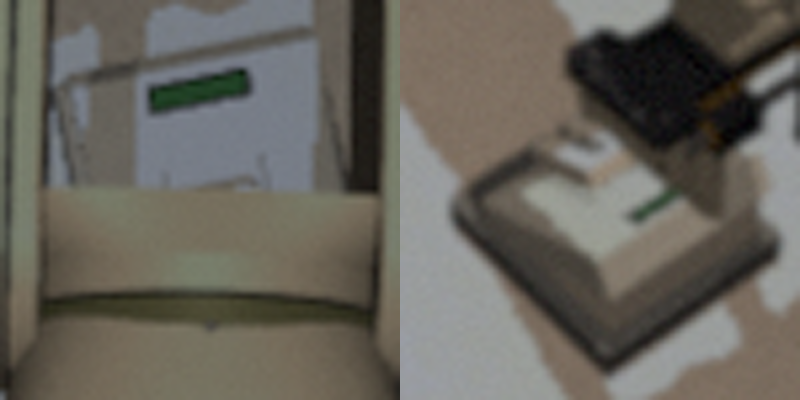

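The scene view shows the cartridge flush on the bed, window up, close to the ledge at (590,165). The arm blocks the top view. I'll nudge it down-slope with closed fingers.

Request:
servo_tool(plan="0.03 0 0.01 0;0.06 0 0.02 0;0.09 0 0.04 0;0.105 0 0.055 0;0.107 0 0.06 0;0.107 0 0.06 0;0.107 0 0.06 0;0.107 0 0.06 0;0.107 0 0.06 0", grip=1)

```text
t: 38.95
tool_pos: [0.612, -0.0012, 0.1339]
orientation: [-0.283, 3.126, -0.001]
force: [-0.5, -0.5, 0.7]
opening: 0.0052
gripper_force: 0.0
```

```bash
python3 - <<'E'
from h import *
go(.6097,-.0014,.0965,100.3)
E
```

```text
t 38.95 pos [ 0.612  -0.0012  0.1339] hdg 100.34 | shift [0.0024 0.0003 0.0374] turn 0.04 F [-0.5 -0.5  0.7] open 0.0052
```

Tool +x points to reader -x, so the push is +x.

Request:
servo_tool(plan="0.001 0 0.015 0;0.001 0 0.025 0;0.001 0 0.032 0;0.001 0 0.0355 0;0.001 0 0.0355 0;0.001 0 0.0355 0;0.001 0 0.0355 0")

```text
t: 39.53
tool_pos: [0.6096, -0.0015, 0.0972]
orientation: [-0.283, 3.128, -0.0]
force: [0.6, -0.1, -0.2]
opening: 0.001
gripper_force: 0.0
```

Request:
servo_tool(plan="0.001 0 0.0005 0;0.002 0 0.001 0;0.003 0 0.0015 0;0.004 0 0.002 0;0.005 0 0.0023 0;0.006 0 0.0028 0;0.006 0 0.0028 0;0.006 0 0.0028 0")

```text
t: 40.2
tool_pos: [0.6032, -0.0025, 0.0938]
orientation: [0.283, -3.129, -0.0]
force: [-1.1, 0.2, -0.5]
opening: 0.0011
gripper_force: 0.0
```

```bash
python3 - <<'E'
from h import *
go(.599,-.0034,.0906,100.3)
E
```

```text
t 40.20 pos [ 0.6032 -0.0025  0.0938] hdg 100.32 | shift [ 0.0043 -0.0001  0.0032] turn 0.02 F [-1.1  0.2 -0.5] open 0.0011
```

Request:
servo_tool(plan="0.001 0 0.0005 0;0.002 0 0.001 0;0.003 0 0.0014 0;0.003 0 0.0014 0;0.003 0 0.0014 0")

```text
t: 40.62
tool_pos: [0.601, -0.0029, 0.093]
orientation: [-0.283, 3.127, -0.0]
force: [2.6, 1.1, 2.1]
opening: 0.0009
gripper_force: 1.9
```

Request:
servo_tool(plan="0.001 0 0.0005 0;0.002 0 0.001 0;0.002 0 0.001 0;0.002 0 0.001 0")

```text
t: 40.95
tool_pos: [0.6006, -0.0031, 0.0932]
orientation: [-0.282, 3.124, -0.0]
force: [7.6, 2.4, 3.1]
opening: 0.0007
gripper_force: 4.2
```

Request:
servo_tool(plan="0.001 0 0.0005 0;0.001 0 0.0005 0;0.001 0 0.0005 0;0.001 0 0.0005 0")

```text
t: 41.28
tool_pos: [0.6004, -0.0032, 0.0933]
orientation: [-0.282, 3.122, -0.0]
force: [8.3, 4.4, 5.4]
opening: 0.0007
gripper_force: 5.3
```

Request:
servo_tool(plan="0.001 0 0.0005 0;0.001 0 0.0005 0;0.001 0 0.0005 0;0.001 0 0.0005 0")

```text
t: 41.62
tool_pos: [0.6002, -0.0032, 0.0934]
orientation: [-0.282, 3.12, -0.0]
force: [10.1, 3.4, 7.0]
opening: 0.0004
gripper_force: 6.3
```

It is firmly stopped at the ledge, 1 mm from the predicted position. I back off.

Request:
servo_tool(plan="-0.006 0 -0.003 0;-0.012 0 -0.006 0;-0.015 0 -0.02 0;-0.015 0 -0.05 0;-0.015 0 -0.09 0;-0.015 0 -0.12 0;-0.015 0 -0.135 0;-0.015 0 -0.135 0;-0.015 0 -0.135 0")

```text
t: 42.37
tool_pos: [0.6114, -0.0013, 0.2258]
orientation: [-0.282, 3.128, -0.001]
force: [-0.1, -0.7, -1.0]
opening: 0.0005
gripper_force: 0.0
```

Request:
servo_tool(plan="0 -0.04 0 0;0 -0.08 0 0;0 -0.12 0 0;0 -0.15 0 0;0 -0.15 0 0;0 -0.15 0 0;0 -0.15 0 0", grip=-1)

```text
t: 42.95
tool_pos: [0.6369, -0.1481, 0.2228]
orientation: [0.281, -3.125, -0.003]
force: [0.4, 1.1, 0.9]
opening: 0.0428
gripper_force: 0.0
```

```bash
python3 - <<'E'
from h import *
go(.498,-.3145,.0627,90)
A=cam('top','t4.png');a=A['image'];c=cam('scene','s4.png')['image']
cv2.imwrite('pics/v4.png',np.hstack([cv2.resize(a[145:220,250:325],(400,400),interpolation=cv2.INTER_CUBIC),cv2.resize(c[165:240,195:270],(400,400),interpolation=cv2.INTER_CUBIC)]))
E
```

```text
t 42.95 pos [ 0.6369 -0.1481  0.2228] hdg 100.29 | shift [ 0.1658 -0.1393  0.1604] turn 10.29 F [0.4 1.1 0.9] open 0.0428
```

View pics/v4.png

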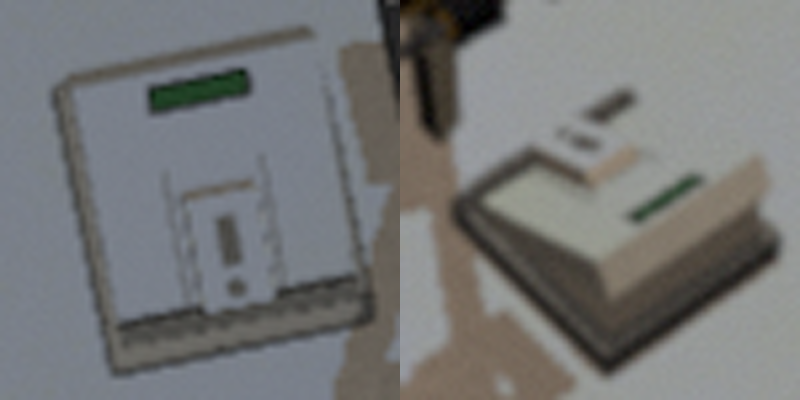

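The cartridge is seated against the ledge, centred between the guides (left half, edges 192/272, guides 185/277), window up. Now I return the jar.

Request:
servo_tool(plan="0.166 -0.139 0 10.3;0.166 -0.139 0 10.3;0.166 -0.139 0 10.3;0.166 -0.139 0 10.3;0.166 -0.139 0 10.3;0.166 -0.139 0 10.3;0.166 -0.139 0 10.3;0.166 -0.139 0 10.3;0.166 -0.139 0 10.3;0.166 -0.139 0 10.3", grip=-1, grip_force=15)

```text
t: 43.88
tool_pos: [0.5008, -0.3135, 0.2254]
orientation: [-0.005, 3.141, 0.001]
force: [-0.9, -0.2, -0.1]
opening: 0.0931
gripper_force: 0.0
```

```bash
python3 - <<'E'
from h import *
go(.498,-.3145,.0635,90)
E
```

```text
t 43.88 pos [ 0.5008 -0.3135  0.2254] hdg 90.16 | shift [ 0.0029 -0.0011  0.1619] turn 0.16 F [-0.9 -0.2 -0.1] open 0.0931
```

Request:
servo_tool(plan="0.001 -0.0005 0.03 0.1;0.001 -0.0005 0.06 0.1;0.001 -0.0005 0.08 0.1;0.001 -0.0005 0.085 0.1;0.001 -0.0005 0.085 0.1;0.001 -0.0005 0.085 0.1;0.001 -0.0005 0.085 0.1;0.001 -0.0005 0.085 0.1")

```text
t: 44.55
tool_pos: [0.4999, -0.3163, 0.1427]
orientation: [0.001, 3.139, -0.003]
force: [-0.5, -0.1, -0.3]
opening: 0.0931
gripper_force: 0.0
```

```bash
python3 - <<'E'
from h import *
go(.498,-.3145,.0635,90)
E
```

```text
t 44.55 pos [ 0.4999 -0.3163  0.1427] hdg 89.95 | shift [0.0021 0.002  0.0792] turn -0.05 F [-0.5 -0.1 -0.3] open 0.0931
```

Request:
servo_tool(plan="0.0015 0.0015 0 0;0.0015 0.0015 0.02 0;0.0015 0.0015 0.045 0;0.0015 0.0015 0.065 0;0.0015 0.0015 0.074 0;0.0015 0.0015 0.075 0;0.0015 0.0015 0.075 0;0.0015 0.0015 0.075 0;0.0015 0.0015 0.075 0")

```text
t: 45.3
tool_pos: [0.4982, -0.315, 0.0674]
orientation: [0.002, 3.139, -0.003]
force: [0.1, 0.2, -0.0]
opening: 0.0929
gripper_force: 0.0
```

```bash
python3 - <<'E'
from h import *
go(.498,-.3145,.0635,90)
E
```

```text
t 45.30 pos [ 0.4982 -0.315   0.0674] hdg 89.92 | shift [0.0003 0.0005 0.0039] turn -0.08 F [ 0.1  0.2 -0. ] open 0.0929
```

Request:
servo_tool(plan="0 0 0 0;0 0 0 0;0 0 0 0;0 0 0 0;0 0 0 0;0 0 0 0;0 0 0 0;0 0 0 0;0 0 0 0", grip=1)

```text
t: 46.05
tool_pos: [0.4972, -0.3142, 0.0654]
orientation: [-0.002, -3.142, 0.0]
force: [0.2, -1.2, -0.2]
opening: 0.0575
gripper_force: 15.0
```

Request:
servo_tool(plan="0 0 -0.02 0;0 0 -0.05 0;0 0 -0.085 0;0 0 -0.12 0;0 0 -0.15 0;0 0 -0.16 0;0 0 -0.16 0;0 0 -0.16 0;0 0 -0.16 0")

```text
t: 46.8
tool_pos: [0.4961, -0.3134, 0.2225]
orientation: [-0.002, -3.138, -0.004]
force: [-0.3, -0.5, -2.4]
opening: 0.0576
gripper_force: 15.0
```

```bash
python3 - <<'E'
from h import *
go(.5372,.3700,.225,78.3)
E
```

```text
t 46.80 pos [ 0.4961 -0.3134  0.2225] hdg 89.92 | shift [-0.0402  0.6834 -0.001 ] turn 11.62 F [-0.3 -0.5 -2.4] open 0.0576
```

Request:
servo_tool(plan="-0.001 0.01 0 0;-0.002 0.03 0 0;-0.004 0.06 0 0;-0.006 0.095 0 0;-0.008 0.13 0 0;-0.01 0.17 0 0;-0.012 0.21 0 0;-0.014 0.25 0 0;-0.016 0.285 0 0;-0.018 0.31 0 0;-0.019 0.33 0 0;-0.02 0.341 0 0")

```text
t: 47.8
tool_pos: [0.5163, 0.0299, 0.2235]
orientation: [0.002, -3.138, -0.001]
force: [0.4, 1.3, -0.8]
opening: 0.0578
gripper_force: 15.0
```

Request:
servo_tool(plan="-0.001 0.01 0 1;-0.002 0.03 0 2;-0.004 0.06 0 4;-0.006 0.095 0 6;-0.008 0.13 0 8;-0.01 0.17 0 9;-0.012 0.21 0 10;-0.014 0.25 0 11;-0.016 0.285 0 11.6;-0.018 0.31 0 11.6;-0.019 0.33 0 11.6;-0.02 0.342 0 11.6")

```text
t: 48.8
tool_pos: [0.537, 0.3706, 0.2234]
orientation: [-0.317, -3.123, 0.002]
force: [0.6, -1.0, -0.5]
opening: 0.0577
gripper_force: 15.0
```

Request:
servo_tool(plan="0 0 0 0;0 0 0.02 0;0 0 0.05 0;0 0 0.08 0;0 0 0.1 0;0 0 0.11 0;0 0 0.115 0;0 0 0.115 0;0 0 0.115 0;0 0 0.115 0;0 0 0.115 0")

```text
t: 49.72
tool_pos: [0.5392, 0.3693, 0.1125]
orientation: [0.319, 3.123, 0.003]
force: [-0.1, 0.0, -1.1]
opening: 0.0578
gripper_force: 15.0
```

```bash
python3 - <<'E'
from h import *
go(.5372,.3700,.0695,78.3)
E
```

```text
t 49.72 pos [0.5392 0.3693 0.1125] hdg 78.32 | shift [0.0022 0.0002 0.043 ] turn 0.02 F [-0.1  0.  -1.1] open 0.0578
```

Request:
servo_tool(plan="0.001 0 0.01 0;0.001 0 0.02 0;0.001 0 0.025 0;0.001 0 0.025 0;0.001 0 0.025 0;0.001 0 0.025 0;0.001 0 0.025 0")

```text
t: 50.3
tool_pos: [0.5373, 0.3691, 0.0858]
orientation: [0.319, 3.125, 0.001]
force: [-0.3, 0.4, -1.2]
opening: 0.0578
gripper_force: 15.0
```

```bash
python3 - <<'E'
from h import *
go(.5372,.3700,.0695,78.3)
c=cam('top')
# jar lid position while held
k=6;u0,v0=120,160;im=c['image'][v0:v0+90,u0:u0+90]; cv2.imwrite('pics/jar.png',cv2.resize(im,None,fx=k,fy=k,interpolation=cv2.INTER_CUBIC))
E
```

```text
t 50.30 pos [0.5373 0.3691 0.0858] hdg 78.33 | shift [0.0003 0.0008 0.0163] turn 0.03 F [-0.3  0.4 -1.2] open 0.0578
```

Request:
servo_tool(plan="0 0.0005 0.006 0;0 0.0005 0.011 0;0 0.0005 0.013 0;0 0.0005 0.0145 0;0 0.0005 0.0145 0;0 0.0005 0.0145 0;0 0.0005 0.0145 0")

```text
t: 50.93
tool_pos: [0.5373, 0.3695, 0.0711]
orientation: [0.32, 3.125, 0.0]
force: [-0.0, 0.2, -1.5]
opening: 0.0578
gripper_force: 15.0
```

```bash
python3 - <<'E'
from h import *
go(.5372,.3700,.0695,78.3)
E
```

```text
t 50.93 pos [0.5373 0.3695 0.0711] hdg 78.32 | shift [0.0002 0.0005 0.0016] turn 0.02 F [-0.   0.2 -1.5] open 0.0578
```

Request:
servo_tool(plan="0 0.0005 0.001 0;0 0.0005 0.0015 0;0 0.0005 0.0015 0;0 0.0005 0.0015 0;0 0.0005 0.0015 0")

```text
t: 51.35
tool_pos: [0.5373, 0.37, 0.0695]
orientation: [0.32, 3.125, 0.0]
force: [-0.6, 0.1, -1.3]
opening: 0.0577
gripper_force: 15.0
```

Request:
servo_tool(plan="0 0 0 0;0 0 0 0;0 0 0 0;0 0 0 0;0 0 -0.01 0;0 0 -0.04 0;0 0 -0.08 0;0 0 -0.12 0;0 0 -0.15 0;0 0 -0.15 0;0 0 -0.15 0;0 0 -0.15 0", grip=-1)

```text
t: 52.35
tool_pos: [0.5372, 0.3699, 0.2196]
orientation: [0.32, 3.125, 0.0]
force: [0.4, -0.5, -1.1]
opening: 0.0933
gripper_force: 0.0
```

```bash
python3 - <<'E'
from h import *
go(.583,-.312,.22,90)
E
```

```text
t 52.35 pos [0.5372 0.3699 0.2196] hdg 78.32 | shift [-1.829e-01 -6.585e-01 -5.000e-04] turn -11.68 F [ 0.4 -0.5 -1.1] open 0.0933
```

Request:
servo_tool(plan="-0.091 -0.329 0 0;-0.091 -0.329 0 0;-0.091 -0.329 0 0;-0.091 -0.329 0 0;-0.091 -0.329 0 0;-0.091 -0.329 0 0;-0.091 -0.329 0 0;-0.091 -0.329 0 0;-0.091 -0.329 0 0;-0.091 -0.329 0 0")

```text
t: 53.18
tool_pos: [0.5588, 0.0265, 0.2173]
orientation: [-0.326, -3.121, 0.001]
force: [-0.3, 1.0, -0.1]
opening: 0.0929
gripper_force: 0.0
```

Request:
servo_tool(plan="-0.092 -0.329 0 -11.7;-0.092 -0.329 0 -11.7;-0.092 -0.329 0 -11.7;-0.092 -0.329 0 -11.7;-0.092 -0.329 0 -11.7;-0.092 -0.329 0 -11.7;-0.092 -0.329 0 -11.7;-0.092 -0.329 0 -11.7;-0.092 -0.329 0 -11.7;-0.092 -0.329 0 -11.7;-0.092 -0.329 0 -11.7;-0.092 -0.329 0 -11.7")

```text
t: 54.18
tool_pos: [0.5837, -0.309, 0.2185]
orientation: [0.003, -3.14, -0.003]
force: [-0.3, 0.7, 1.1]
opening: 0.0933
gripper_force: 0.0
```

Request:
servo_tool(plan="0 0 0.03 0;0 0 0.06 0;0 0 0.075 0;0 0 0.075 0;0 0 0.075 0;0 0 0.075 0;0 0 0.075 0")

```text
t: 54.77
tool_pos: [0.5848, -0.3114, 0.1471]
orientation: [-0.002, 3.138, -0.003]
force: [0.3, -0.2, -0.2]
opening: 0.0934
gripper_force: 0.0
```

```bash
python3 - <<'E'
from h import *
go(.5834,-.312,.06,90)
E
```

```text
t 54.77 pos [ 0.5848 -0.3114  0.1471] hdg 90.08 | shift [ 0.0016 -0.0004  0.0871] turn 0.08 F [ 0.3 -0.2 -0.2] open 0.0934
```

Request:
servo_tool(plan="0.0005 0 0.02 0;0.0005 0 0.045 0;0.0005 0 0.07 0;0.0005 0 0.08 0;0.0005 0 0.085 0;0.0005 0 0.085 0;0.0005 0 0.085 0;0.0005 0 0.085 0")

```text
t: 55.43
tool_pos: [0.5841, -0.3123, 0.0618]
orientation: [-0.001, 3.139, -0.003]
force: [-0.1, 0.2, 0.0]
opening: 0.0926
gripper_force: 0.0
```

Request:
servo_tool(plan="0 0 0 0;0 0 0 0;0 0 0 0;0 0 0 0;0 0 0 0;0 0 0 0;0 0 0 0;0 0 0 0;0 0 0 0;0 0 0 0;0 0 0 0", grip=1)

```text
t: 56.35
tool_pos: [0.5828, -0.3115, 0.0594]
orientation: [0.001, -3.142, 0.0]
force: [-0.1, -0.4, -1.3]
opening: 0.044
gripper_force: 15.0
```

Request:
servo_tool(plan="0 0 -0.02 0;0 0 -0.05 0;0 0 -0.085 0;0 0 -0.12 0;0 0 -0.15 0;0 0 -0.16 0;0 0 -0.16 0;0 0 -0.16 0;0 0 -0.16 0")

```text
t: 57.1
tool_pos: [0.5817, -0.3107, 0.2161]
orientation: [0.001, -3.138, -0.004]
force: [0.1, 0.4, -1.6]
opening: 0.0441
gripper_force: 15.0
```

```bash
python3 - <<'E'
from h import *
go(.4579,.3338,.22,78.3)
E
```

```text
t 57.10 pos [ 0.5817 -0.3107  0.2161] hdg 90.03 | shift [ 0.1235  0.6446 -0.0019] turn 11.73 F [ 0.1  0.4 -1.6] open 0.0441
```

Request:
servo_tool(plan="0.002 0.01 0 0;0.006 0.03 0 0;0.012 0.06 0 0;0.018 0.095 0 0;0.025 0.13 0 0;0.032 0.167 0 0;0.039 0.204 0 0;0.046 0.24 0 0;0.052 0.273 0 0;0.057 0.3 0 0;0.06 0.315 0 0;0.062 0.322 0 0")

```text
t: 58.1
tool_pos: [0.5188, 0.0134, 0.2174]
orientation: [0.005, -3.138, -0.002]
force: [-0.3, 0.3, -0.8]
opening: 0.044
gripper_force: 15.0
```

Request:
servo_tool(plan="0.002 0.01 0 1;0.006 0.03 0 2;0.012 0.06 0 4;0.018 0.095 0 6;0.025 0.13 0 8;0.032 0.167 0 9;0.039 0.204 0 10;0.046 0.24 0 11;0.052 0.273 0 11.7;0.057 0.3 0 11.7;0.06 0.315 0 11.7;0.062 0.323 0 11.7")

```text
t: 59.1
tool_pos: [0.4573, 0.3349, 0.2177]
orientation: [-0.317, -3.124, 0.002]
force: [-0.5, -1.1, -1.5]
opening: 0.0436
gripper_force: 15.0
```

Request:
servo_tool(plan="0 0 0 0;0 0 0.02 0;0 0 0.05 0;0 0 0.08 0;0 0 0.1 0;0 0 0.11 0;0 0 0.115 0;0 0 0.115 0;0 0 0.115 0;0 0 0.115 0;0 0 0.115 0;0 0 0.115 0")

```text
t: 60.1
tool_pos: [0.4593, 0.3339, 0.1058]
orientation: [0.319, 3.124, 0.002]
force: [0.4, -0.4, -1.3]
opening: 0.0441
gripper_force: 15.0
```

```bash
python3 - <<'E'
from h import *
go(.4579,.3338,.0640,78.3)
E
```

```text
t 60.10 pos [0.4593 0.3339 0.1058] hdg 78.33 | shift [ 0.0014 -0.0005  0.0418] turn 0.03 F [ 0.4 -0.4 -1.3] open 0.0441
```

Request:
servo_tool(plan="0 0 0.01 0;0 0 0.02 0;0 0 0.025 0;0 0 0.027 0;0 0 0.027 0;0 0 0.027 0;0 0 0.027 0;0 0 0.027 0")

```text
t: 60.77
tool_pos: [0.4589, 0.3337, 0.0779]
orientation: [0.319, 3.125, 0.001]
force: [-0.2, 0.0, -0.5]
opening: 0.044
gripper_force: 15.0
```

```bash
python3 - <<'E'
from h import *
go(.4579,.3338,.0640,78.3)
E
```

```text
t 60.77 pos [0.4589 0.3337 0.0779] hdg 78.33 | shift [ 0.001  -0.0001  0.0139] turn 0.03 F [-0.2  0.  -0.5] open 0.0440
```

Request:
servo_tool(plan="0.001 0 0.005 0;0.001 0 0.009 0;0.001 0 0.012 0;0.001 0 0.0135 0;0.001 0 0.0135 0;0.001 0 0.0135 0;0.001 0 0.0135 0")

```text
t: 61.35
tool_pos: [0.4576, 0.3337, 0.0639]
orientation: [0.32, 3.125, 0.0]
force: [0.3, -0.3, -0.6]
opening: 0.0444
gripper_force: 15.0
```

```bash
python3 - <<'E'
from h import *
go(.4579,.3338,.0640,78.3)
E
```

```text
t 61.35 pos [0.4576 0.3337 0.0639] hdg 78.32 | shift [-0.0003  0.0002 -0.0001] turn 0.02 F [ 0.3 -0.3 -0.6] open 0.0444
```

Request:
servo_tool(plan="0 0 0 0;0 0 0 0;0 0 0 0;0 0 0 0;0 0 -0.01 0;0 0 -0.04 0;0 0 -0.08 0;0 0 -0.12 0;0 0 -0.155 0;0 0 -0.155 0;0 0 -0.155 0;0 0 -0.155 0", grip=-1)

```text
t: 62.35
tool_pos: [0.4576, 0.3337, 0.2194]
orientation: [0.319, 3.125, 0.001]
force: [-0.4, -0.5, -0.4]
opening: 0.0929
gripper_force: 0.0
```

```bash
python3 - <<'E'
from h import *
go(.411,-.3166,.22,90)
E
```

```text
t 62.35 pos [0.4576 0.3337 0.2194] hdg 78.33 | shift [-0.086  -0.6463 -0.0009] turn -11.67 F [-0.4 -0.5 -0.4] open 0.0929
```

Request:
servo_tool(plan="-0.043 -0.323 0 0;-0.043 -0.323 0 0;-0.043 -0.323 0 0;-0.043 -0.323 0 0;-0.043 -0.323 0 0;-0.043 -0.323 0 0;-0.043 -0.323 0 0;-0.043 -0.323 0 0;-0.043 -0.323 0 0;-0.043 -0.323 0 0")

```text
t: 63.18
tool_pos: [0.4333, 0.0072, 0.2173]
orientation: [-0.326, -3.122, -0.0]
force: [-0.2, 0.9, 0.8]
opening: 0.0931
gripper_force: 0.0
```

Request:
servo_tool(plan="-0.043 -0.323 0 -11.7;-0.043 -0.323 0 -11.7;-0.043 -0.323 0 -11.7;-0.043 -0.323 0 -11.7;-0.043 -0.323 0 -11.7;-0.043 -0.323 0 -11.7;-0.043 -0.323 0 -11.7;-0.043 -0.323 0 -11.7;-0.043 -0.323 0 -11.7;-0.043 -0.323 0 -11.7;-0.043 -0.323 0 -11.7;-0.043 -0.323 0 -11.7")

```text
t: 64.18
tool_pos: [0.4117, -0.3143, 0.2182]
orientation: [0.004, -3.141, -0.002]
force: [0.1, 0.1, 0.4]
opening: 0.0929
gripper_force: 0.0
```

Request:
servo_tool(plan="0 0 0.03 0;0 0 0.06 0;0 0 0.065 0;0 0 0.065 0;0 0 0.065 0;0 0 0.065 0;0 0 0.065 0")

```text
t: 64.77
tool_pos: [0.4122, -0.317, 0.1562]
orientation: [-0.001, 3.139, -0.004]
force: [-0.2, 0.3, 0.3]
opening: 0.0933
gripper_force: 0.0
```

```bash
python3 - <<'E'
from h import *
go(.411,-.3166,.065,90)
E
```

```text
t 64.77 pos [ 0.4122 -0.317   0.1562] hdg 90.05 | shift [0.0014 0.0006 0.0912] turn 0.05 F [-0.2  0.3  0.3] open 0.0933
```

Request:
servo_tool(plan="0 0.0005 0.02 0;0 0.0005 0.045 0;0 0.0005 0.07 0;0 0.0005 0.085 0;0 0.0005 0.089 0;0 0.0005 0.089 0;0 0.0005 0.089 0;0 0.0005 0.089 0")

```text
t: 65.43
tool_pos: [0.4122, -0.3169, 0.067]
orientation: [-0.001, 3.139, -0.003]
force: [-0.0, 0.3, -0.6]
opening: 0.0928
gripper_force: 0.0
```

Request:
servo_tool(plan="0 0 0 0;0 0 0 0;0 0 0 0;0 0 0 0;0 0 0 0;0 0 0 0;0 0 0 0;0 0 0 0;0 0 0 0;0 0 0 0;0 0 0 0", grip=1)

```text
t: 66.35
tool_pos: [0.411, -0.3159, 0.0648]
orientation: [0.001, -3.141, -0.0]
force: [1.1, -0.1, -0.7]
opening: 0.0438
gripper_force: 15.0
```

Request:
servo_tool(plan="0 0 -0.02 0;0 0 -0.05 0;0 0 -0.085 0;0 0 -0.12 0;0 0 -0.15 0;0 0 -0.16 0;0 0 -0.16 0;0 0 -0.16 0;0 0 -0.16 0")

```text
t: 67.1
tool_pos: [0.4102, -0.315, 0.2222]
orientation: [0.001, -3.139, -0.004]
force: [0.2, 0.6, -1.9]
opening: 0.044
gripper_force: 15.0
```

```bash
python3 - <<'E'
from h import *
go(.5155,.268,.22,78.3)
E
```

```text
t 67.10 pos [ 0.4102 -0.315   0.2222] hdg 90.03 | shift [-0.1056  0.5829  0.0035] turn 11.73 F [ 0.2  0.6 -1.9] open 0.0440
```

Request:
servo_tool(plan="-0.002 0.01 0 0;-0.005 0.03 0 0;-0.01 0.06 0 0;-0.016 0.095 0 0;-0.022 0.13 0 0;-0.029 0.165 0 0;-0.035 0.2 0 0;-0.041 0.232 0 0;-0.046 0.26 0 0;-0.05 0.278 0 0;-0.052 0.288 0 0;-0.053 0.291 0 0")

```text
t: 68.1
tool_pos: [0.4632, -0.0229, 0.2234]
orientation: [0.004, -3.139, -0.001]
force: [0.2, -0.6, -1.5]
opening: 0.0439
gripper_force: 15.0
```

Request:
servo_tool(plan="-0.002 0.01 0 1;-0.005 0.03 0 2;-0.01 0.06 0 4;-0.016 0.095 0 6;-0.022 0.13 0 8;-0.029 0.165 0 9;-0.035 0.2 0 10;-0.041 0.232 0 11;-0.046 0.26 0 11.7;-0.05 0.278 0 11.7;-0.052 0.288 0 11.7;-0.053 0.291 0 11.7")

```text
t: 69.1
tool_pos: [0.5168, 0.2665, 0.2239]
orientation: [-0.318, -3.124, 0.001]
force: [-0.6, 0.7, -1.7]
opening: 0.0439
gripper_force: 15.0
```

Request:
servo_tool(plan="0 0 0 0;0 0 0.02 0;0 0 0.05 0;0 0 0.08 0;0 0 0.1 0;0 0 0.11 0;0 0 0.115 0;0 0 0.115 0;0 0 0.115 0;0 0 0.115 0;0 0 0.115 0;0 0 0.115 0")

```text
t: 70.1
tool_pos: [0.5176, 0.2666, 0.1113]
orientation: [0.319, 3.123, 0.002]
force: [0.6, -0.0, -1.3]
opening: 0.0441
gripper_force: 15.0
```

Request:
servo_tool(plan="0 0 0.01 0;0 0 0.018 0;0 0 0.022 0;0 0 0.023 0;0 0 0.023 0;0 0 0.023 0;0 0 0.023 0;0 0 0.023 0")

```text
t: 70.77
tool_pos: [0.5171, 0.2663, 0.0873]
orientation: [0.319, 3.125, 0.001]
force: [0.3, 0.1, -1.4]
opening: 0.0439
gripper_force: 15.0
```

```bash
python3 - <<'E'
from h import *
go(.5155,.268,.0693,78.3)
E
```

```text
t 70.77 pos [0.5171 0.2663 0.0873] hdg 78.33 | shift [0.0019 0.0013 0.018 ] turn 0.03 F [ 0.3  0.1 -1.4] open 0.0439
```

Request:
servo_tool(plan="0.0015 0.0013 0.005 0;0.0015 0.0013 0.01 0;0.0015 0.0013 0.014 0;0.0015 0.0013 0.0165 0;0.0015 0.0013 0.017 0;0.0015 0.0013 0.017 0;0.0015 0.0013 0.017 0;0.0015 0.0013 0.017 0")

```text
t: 71.43
tool_pos: [0.5158, 0.2678, 0.0701]
orientation: [0.32, 3.125, 0.0]
force: [-0.8, -0.6, -1.8]
opening: 0.0437
gripper_force: 15.0
```

```bash
python3 - <<'E'
from h import *
go(.5155,.268,.0693,78.3)
E
```

```text
t 71.43 pos [0.5158 0.2678 0.0701] hdg 78.32 | shift [0.0003 0.0001 0.0008] turn 0.02 F [-0.8 -0.6 -1.8] open 0.0437
```

Request:
servo_tool(plan="0 0 0.001 0;0 0 0.001 0;0 0 0.001 0;0 0 0.001 0")

```text
t: 71.77
tool_pos: [0.5156, 0.2678, 0.069]
orientation: [-0.32, -3.125, 0.0]
force: [-0.2, -0.3, -2.1]
opening: 0.0436
gripper_force: 15.0
```

Request:
servo_tool(plan="0 0 0 0;0 0 0 0;0 0 0 0;0 0 0 0;0 0 -0.01 0;0 0 -0.04 0;0 0 -0.08 0;0 0 -0.12 0;0 0 -0.15 0;0 0 -0.15 0;0 0 -0.15 0;0 0 -0.15 0", grip=-1)

```text
t: 72.77
tool_pos: [0.5155, 0.2677, 0.219]
orientation: [0.319, 3.125, 0.0]
force: [0.5, -0.4, -1.2]
opening: 0.0933
gripper_force: 0.0
```

Request:
servo_tool(plan="0 -0.04 0 0;0 -0.08 0 0;0 -0.12 0 0;0 -0.16 0 0;0 -0.2 0 0;0 -0.24 0 0;0 -0.28 0 0;0 -0.32 0 0;0 -0.36 0 0;0 -0.4 0 0;0 -0.42 0 0;0 -0.42 0 0")

```text
t: 73.77
tool_pos: [0.4285, -0.1467, 0.217]
orientation: [-0.326, -3.121, 0.0]
force: [-0.2, -0.8, -0.1]
opening: 0.0929
gripper_force: 0.0
```

```bash
python3 - <<'E'
from h import *
A=cam('top','t5.png');S=cam('scene','s5.png');a=A['image']
T=cv2.resize(a[160:280,110:230],(480,480),interpolation=cv2.INTER_CUBIC)
# expected cap/lid circles if perfectly centred on measured coasters
for x,y,z,r in [(.5372,.37,.087,.029),(.4579,.3338,.102,.015),(.5155,.268,.117,.014)]:
    p=np.array([(proj(A,np.array([x+r*np.cos(t),y+r*np.sin(t),z]))-[110,160]+.5)*4 for t in np.linspace(0,6.28,40)]).astype(np.int32)
    cv2.polylines(T,[p],True,(0,0,255),1)
cv2.imwrite('pics/v5.png',np.hstack([np.clip(T*1.3,0,255).astype(np.uint8),cv2.resize(S['image'][110:200,255:315],(320,480),interpolation=cv2.INTER_CUBIC)]))
E
```

```text
(no output)
```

View pics/v5.png

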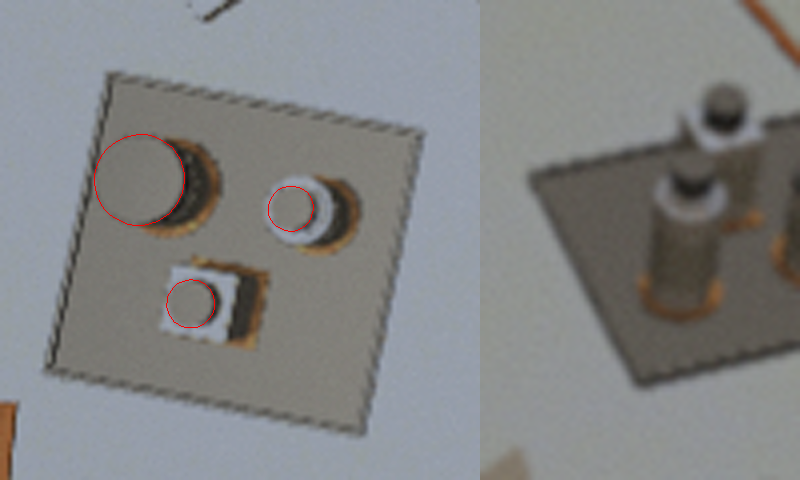

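All three containers stand upright. Their tops match the circles expected for centred placement at (140,180), (291,208) and (190,303), to within about 1 mm. The arm is clear, so I hand in.

```bash
python3 -c "
from plant import robot; print(robot.close_job())"
```

```text
the job is handed in; nothing more can be done
None
```

The job is handed in at about 74 s on the robot's clock: the cartridge lies window up, centred against the reader's ledge, and the three containers stand upright on their own coasters, centred to about 1 mm in the last top picture; the hand-in call returned no verdict.

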